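Mix the coating jars on the touch mixer

ROBOT

A 6-joint arm with a two-finger parallel gripper is mounted at the origin on the work surface. World frame = base frame: x ahead of the robot, y to its left, z up, the work surface at z = 0. Lengths are in m, angles in rad, forces in N, time in s.
With the tool pointing down it reaches from about 0.375 to 0.9 m from the base axis. Payload 3.1 kg.
Tool frame: the origin (TCP) lies between the finger pads; the fingertips stand 19 mm ahead of it and the grasp point (between the pads) is the TCP; z points along the fingers, y is the line along which they close (so a half turn about z gives the same grasp; the last joint's range is limited). The gripper opens to 87 mm and grips with 3 to 60 N. Pads are 19 mm wide; open, the fingers measure 117 mm over their backs; the gripper's body (75 mm by 190 mm) begins 51 mm behind the grasp point.
Start: joints at [-1.393, 0.527, 1.433, -0, 1.181, -0.178], TCP at [0.218, -0.586, 0.242] pointing down, gripper open.
Joint ranges: [-3.08, 3.08], [-0.75, 2.2], [0.22, 2.44], [-1.43, 4.57], [0, 2.65], [-2.85, 2.85]. Speed limits (rad/s): [2.79, 2.79, 3.14, 3.14, 3.14, 3.14].

INTERFACE

Orientations are given as a unit quaternion [x, y, z, w].
In Python, from rig import telemetry, viewer, hand_in gives the robot as it stands. The module is installed in compiled form; this text tells all that it offers.
- The arm moves only by the shell command python3 -m creep 'ROWS' [FORCE]. ROWS is JSON, a list of rows, each an object with "translation": the shift along the tool's x, y, z in mm, a list of three; "roll": the turn about the tool's z in degrees; "gripper": the finger opening in mm, from 0 to 87. In form: [{"translation": [tx, ty, tz], "roll": roll, "gripper": gripper}, ...]. A call has 1 to 5 rows; each row is the pose to reach, as a shift and turn from the pose commanded when the call began, along the tool's axes at that moment; what a row does not reach only later rows make up. A row lasts 1/12 s, in which the tool goes at most 41.7 mm and 7.16 degrees, less where a joint would pass 70% of its speed; a pose out of reach is approached as far as the arm can. A call with a gripper value outside its range is refused whole. The fingers move at their own pace and stop on an object; FORCE is the grip in N (left out, the last holds). Time passes only in rows, so rows that repeat a pose let the fingers close. It gives the time, the measured TCP pose, the force, the opening and the grip force at its end, in the units of the state.
- telemetry.get_obs(): the state, without advancing time (a new reading comes with each control period).
- viewer.camera(name): name is "scene" or "top" or "wrist"; returns the picture (420x560x3 uint8, blue, green, red); there is no depth.
- viewer.camera_info(name): a dict with "intrinsics" (3x3 intrinsics, pixels), "rvec" (rotation vector, rad) and "tvec" (3), from world to camera coordinates, as OpenCV has them; the wrist camera has in their place "hand_eye" (4x4, takes a point from camera to tool coordinates, whose origin is the TCP and whose axes are the flange's). Camera axes: x right, y down, z forward; pixel columns grow to the right and rows downward; lengths in m; the calibration is good to about 2 mm. A picture is of the moment at which its call begins: read the wrist's pose just before it. camera_info takes no time and is no camera call.
- hand_in(): hands the job in; it is judged then, once.
Trained networks look in the newest picture that a camera, given by its name, has taken for a name from the list of things; names that differ only in an ending like _2 or _b are one class to them, and where a whole thing is asked for, a point or a joint stands for the part that bears it (a point fixed in the world has none). Each returns a list of dicts, best first, with "p" (0 to 1); they miss things now and then, are a little off and sometimes report something else, mostly with a low value. They report only what shows in the picture. A call takes as long as a camera call.
- viewer.recognise(camera, thing): "bbox" ([left, top, width, height] in pixels, round what is visible of it).
The state is a dict: "time": time; "q": joint angles; "joint_velocities": joint speeds; "joint_torque": joint torques, N m; "position": TCP position; "tool_rot": TCP orientation; "ft_force": force on the tool from outside, world axes, zero at the start; "moment": the same for the moment, N m; "grip_width": finger opening in m; "grip_force": force on a finger pad.
Only numpy, scipy, OpenCV 4.12 (cv2) and the standard library are available. Lean on these libraries where they do the work, as an engineer would, in place of code of your own. Each camera call takes 0.05 s, during which the arm holds its last target. There are 200 camera calls.

TASK

Get the touch mixer ready by lifting its orange dust cover off the pad and hanging it by its eye on the peg of the stand. Then mix every coating jar that is on the dark grey mat, in the order red, yellow, green, blue cap (skip colours that are missing): hold each jar upright on the centre of the sprung pad and press it fully down for three full seconds without pressing harder than 50 N. Leave all jars standing on the blue mat, the cover hung up, and the solvent jar, circuit board and pen cup where they are.

Things in the scene. Friction and masses are not known exactly. Their poses are not given: they have to be found in the camera images.
- mixer: touch mixer, fixed: white box 130 (x) by 120 (y) by 90 mm high with a round black sprung pad on top. Origin: centre of its underside; z up.
- pad_top (a point): centre of the top face of the pad (72 mm diameter, 12 mm thick), 115 mm above the bench when up and 107 mm when fully down; z up. It moves with the pad. At the start the dust cover lies on it.
- pad (a joint): travel of the sprung pad in m: 0 up, 0.008 fully down (on its stop). Starts to move at about 4 N, fully down at about 12 N; springs back by itself.
- cover: orange dust cover, loose, 0.14 kg: a disc 86 mm in diameter and 6 mm thick with an upright flat lug in its middle, 8 mm thick (along the cover's x), 44 mm wide (along y), its top edge 95 mm above the underside. Origin: centre of the underside; z up along the lug. The lug is best pinched across its thickness in its top 30 mm, above the eye.
- eye (a point): centre of the eye, a 28 mm round hole through the lug along the cover's x axis, 44 mm above the cover's underside (hole from 30 to 58 mm); axes as the cover.
- stand: peg stand, fixed: base disc 100 mm in diameter and 12 mm high, upright post 16 mm in diameter and 175 mm high, and one level peg 160 mm above the bench that runs from the post along the stand's -x axis. Origin: centre of the underside.
- peg_tip (a point): free end of the peg, at its axis: peg 10 mm in diameter, 100 mm long from the post's axis, ending in a red ball 14 mm in diameter centred here. The peg runs from here towards +x of this point, to the post; z up.
- blue_mat: blue mat where mixed jars go, fixed flat on the bench: 220 (x) by 260 (y) by 2 mm. Origin: centre of the underside.
- grey_mat: dark grey, nearly black mat where the jars start, fixed: 220 (x) by 260 (y) by 2 mm. Origin: centre of the underside. It and the blue mat may change sides.
- jar_red: loose upright jar, white with a red screw cap and a red stripe: body 60 mm diameter and 55 mm high, cap on it 56 mm diameter and 20 mm high, 75 mm in all, about 0.2 kg. Origin: centre of the underside; z up through the cap. May be absent.
- jar_yellow: loose upright jar, white with a yellow screw cap and a yellow stripe: body 60 mm diameter and 55 mm high, cap on it 56 mm diameter and 20 mm high, 75 mm in all, about 0.2 kg. Origin: centre of the underside; z up through the cap. May be absent.
- jar_green: loose upright jar, white with a green screw cap and a green stripe: body 60 mm diameter and 55 mm high, cap on it 56 mm diameter and 20 mm high, 75 mm in all, about 0.2 kg. Origin: centre of the underside; z up through the cap. May be absent.
- jar_blue: loose upright jar, white with a blue screw cap and a blue stripe: body 60 mm diameter and 55 mm high, cap on it 56 mm diameter and 20 mm high, 75 mm in all, about 0.2 kg. Origin: centre of the underside; z up through the cap. May be absent.
- solvent: bystander: green solvent jar, 68 mm diameter, 110 mm high, loose; origin at the underside.
- circuit_board: bystander: green circuit board 80 by 130 mm lying flat, loose; origin at the underside.
- pen_cup: bystander: black cup with pens, 64 mm diameter, about 145 mm high, loose; origin at the underside.

How it is judged:
On the way, in this order (a step that is already met when the one before it is completed fails the run):
1. the dust cover hangs by its eye on the peg, let go and at rest (x of eye in the frame of peg_tip between 0.005 and 0.095 m and y of eye in the frame of peg_tip between -0.012 and 0.012 m and z of eye in the frame of peg_tip between -0.018 and 0.003 m and contact force between cover and stand above 0.5 N and contact force between cover and the fingers below 0.1 N and linear speed of cover below 0.03 m/s), for 0.3 s.
2. the red-capped jar, held by the gripper, upright within 7 degrees and centred on the pad within 12 mm, keeps the pad down at least 7 of its 8 mm for three unbroken seconds (z of jar_red in the frame of mixer between 0.098 and 0.108 m and horizontal distance between jar_red and pad_top below 0.012 m and angle between jar_red's own z axis and vertical below 0.12 rad and contact force between jar_red and mixer above 5 N and contact force between jar_red and the fingers above 1 N), for 3 s.
3. the yellow-capped jar, held by the gripper, upright within 7 degrees and centred on the pad within 12 mm, keeps the pad down at least 7 of its 8 mm for three unbroken seconds (z of jar_yellow in the frame of mixer between 0.098 and 0.108 m and horizontal distance between jar_yellow and pad_top below 0.012 m and angle between jar_yellow's own z axis and vertical below 0.12 rad and contact force between jar_yellow and mixer above 5 N and contact force between jar_yellow and the fingers above 1 N), for 3 s.
4. the green-capped jar, held by the gripper, upright within 7 degrees and centred on the pad within 12 mm, keeps the pad down at least 7 of its 8 mm for three unbroken seconds (z of jar_green in the frame of mixer between 0.098 and 0.108 m and horizontal distance between jar_green and pad_top below 0.012 m and angle between jar_green's own z axis and vertical below 0.12 rad and contact force between jar_green and mixer above 5 N and contact force between jar_green and the fingers above 1 N), for 3 s.
5. the blue-capped jar, held by the gripper, upright within 7 degrees and centred on the pad within 12 mm, keeps the pad down at least 7 of its 8 mm for three unbroken seconds (z of jar_blue in the frame of mixer between 0.098 and 0.108 m and horizontal distance between jar_blue and pad_top below 0.012 m and angle between jar_blue's own z axis and vertical below 0.12 rad and contact force between jar_blue and mixer above 5 N and contact force between jar_blue and the fingers above 1 N), for 3 s.
At the end, for the whole second after the job is handed in: The cover still hangs at rest by its eye on the peg (the peg through the eye, at least 5 mm in from the ball's centre); every jar present stands upright (within 6 degrees) and at rest on the blue mat, its centre at least 20 mm in from the mat's edges and nothing under it but the mat; the pad is up (all of step 1 and x of jar_red in the frame of blue_mat between -0.09 and 0.09 m and y of jar_red in the frame of blue_mat between -0.11 and 0.11 m and height (world z) of each of jar_red, jar_yellow, jar_green, jar_blue below 0.008 m and angle between each of jar_red, jar_yellow, jar_green, jar_blue's own z axis and vertical below 0.1 rad and linear speed of each of jar_red, jar_yellow, jar_green, jar_blue below 0.02 m/s and x of jar_yellow in the frame of blue_mat between -0.09 and 0.09 m and y of jar_yellow in the frame of blue_mat between -0.11 and 0.11 m and x of jar_green in the frame of blue_mat between -0.09 and 0.09 m and y of jar_green in the frame of blue_mat between -0.11 and 0.11 m and x of jar_blue in the frame of blue_mat between -0.09 and 0.09 m and y of jar_blue in the frame of blue_mat between -0.11 and 0.11 m and value of joint pad below 0.002 m); the robot touches nothing.
It fails at once if the solvent is moved by more than 30 mm (distance of solvent from where it was at the start of the episode above 0.03 m).
It fails at once if the circuit board is moved by more than 30 mm (distance of circuit_board from where it was at the start of the episode above 0.03 m).
It fails at once if the pen cup is moved by more than 30 mm (distance of pen_cup from where it was at the start of the episode above 0.03 m).
It fails at once if a jar is pressed on the mixer with more than 50 N (contact force between any of jar_red, jar_yellow, jar_green, jar_blue and mixer above 50 N).
Of jar_red, jar_yellow, jar_green, jar_blue only 2 to 4 are there at a start; the rules pass over those that are not, and their reading is None.
At some moment in a run one of jar_red, jar_yellow, jar_green, jar_blue may be knocked a few centimetres aside while the robot is not near it.
It also fails if it takes over 210 s, if anything falls off the work surface, if the arm or the gripper's body presses on something with over 40 N, if the wrist force passes 120 N, or if a joint passes its speed limit or range.

## Working session

There is one attempt and no reset: what is moved stays moved. The work goes in short steps, Python scripts to look and compute and a shell command to move; the robot and the scene stay as the last step left them, time stands still between calls to the robot, and variables do not carry over. Pictures are saved under pics/ and viewed, at most 14 in all, crops included, and the job is handed in when it is done.

```bash
mkdir -p pics; cat > h.py <<'E'
import numpy as np, cv2
from scipy.spatial.transform import Rotation as R
from rig import telemetry, viewer, hand_in
def cam(n):
    i=viewer.camera_info(n); K=np.array(i["intrinsics"],float)
    if n=="wrist":
        o=telemetry.get_obs(); T=np.eye(4);T[:3,:3]=R.from_quat(o["tool_rot"]).as_matrix();T[:3,3]=o["position"]
        W=T@np.array(i["hand_eye"]); Rm=W[:3,:3].T; return K,Rm,-Rm@W[:3,3]
    return K,R.from_rotvec(np.ravel(i["rvec"])).as_matrix(),np.ravel(i["tvec"])
def pix2w(c,u,v,z):
    K,Rm,t=c; d=Rm.T@np.linalg.solve(K,[u,v,1.]); o=-Rm.T@t
    return o+d*(z-o[2])/d[2]
def w2pix(c,p):
    K,Rm,t=c; q=K@(Rm@np.asarray(p)+t); return q[:2]/q[2]
def snap(n,f=None,s=1):
    c=cam(n); im=viewer.camera(n)
    if f: cv2.imwrite("pics/"+f,cv2.resize(im,None,fx=s,fy=s) if s!=1 else im)
    return c,im
E
python3 - <<'E'
from h import *
np.set_printoptions(precision=3,suppress=True)
for n in("scene","top"):
    c,_=snap(n,n+"0.png",1.4); print(n,-c[1].T@c[2],c[0][0,0])
for t in["mixer","pad_top","cover","eye","stand","peg_tip","blue_mat","grey_mat","jar_red","jar_yellow","jar_green","jar_blue","solvent","circuit_board","pen_cup"]:
    for n in("top","scene"):
        try: r=viewer.recognise(n,t)[:2]
        except Exception as e: r=[]; print(e)
        print(t,n,[(np.round(x["bbox"]).tolist(),round(x["p"],2)) for x in r])
o=telemetry.get_obs();print(o["time"],o["tool_rot"],R.from_quat(o["tool_rot"]).as_matrix())
E
```

```text
scene [1.256 0.22  0.751] 449.28781099279115
top [ 0.436 -0.029  1.099] 480.55555439845983
mixer top [([246.0, 260.0, 57.0, 71.0], 0.73), ([385.0, 136.0, 54.0, 42.0], 0.37)]
mixer scene [([282.0, 164.0, 62.0, 64.0], 0.95), ([330.0, 277.0, 40.0, 63.0], 0.23)]
pad_top top []
pad_top scene [([251.0, 200.0, 54.0, 106.0], 0.63), ([312.0, 182.0, 13.0, 5.0], 0.52)]
cover top [([254.0, 277.0, 39.0, 39.0], 0.6), ([256.0, 163.0, 44.0, 54.0], 0.47)]
cover scene [([297.0, 131.0, 38.0, 54.0], 0.88)]
eye top [([256.0, 276.0, 38.0, 44.0], 0.9), ([337.0, 224.0, 129.0, 97.0], 0.5)]
eye scene [([298.0, 133.0, 32.0, 51.0], 0.61)]
stand top [([254.0, 162.0, 47.0, 54.0], 0.84)]
stand scene [([251.0, 198.0, 53.0, 110.0], 0.94), ([313.0, 184.0, 9.0, 3.0], 0.33)]
peg_tip top [([254.0, 158.0, 45.0, 60.0], 0.79)]
peg_tip scene [([250.0, 197.0, 56.0, 109.0], 0.56), ([284.0, 167.0, 64.0, 63.0], 0.33)]
blue_mat top [([339.0, 224.0, 127.0, 99.0], 0.58)]
blue_mat scene [([138.0, 155.0, 126.0, 79.0], 0.61)]
grey_mat top [([122.0, 230.0, 115.0, 105.0], 0.58), ([342.0, 224.0, 125.0, 100.0], 0.35)]
grey_mat scene [([339.0, 201.0, 121.0, 93.0], 0.63)]
jar_red top [([122.0, 245.0, 40.0, 26.0], 0.65)]
jar_red scene [([415.0, 236.0, 36.0, 41.0], 0.89), ([297.0, 133.0, 36.0, 50.0], 0.65)]
jar_yellow top []
jar_yellow scene []
jar_green top []
jar_green scene []
jar_blue top [([182.0, 240.0, 34.0, 26.0], 0.68)]
jar_blue scene [([362.0, 220.0, 34.0, 45.0], 0.6)]
solvent top [([187.0, 143.0, 36.0, 39.0], 0.7)]
solvent scene [([333.0, 276.0, 38.0, 63.0], 0.68), ([253.0, 198.0, 53.0, 108.0], 0.3)]
circuit_board top [([385.0, 137.0, 58.0, 41.0], 0.91)]
circuit_board scene [([95.0, 241.0, 66.0, 46.0], 0.87)]
pen_cup top [([328.0, 117.0, 33.0, 40.0], 0.61), ([122.0, 231.0, 115.0, 104.0], 0.6)]
pen_cup scene [([167.0, 248.0, 33.0, 64.0], 0.73)]
1.6 [ 0.984  0.177 -0.     0.   ] [[ 0.937  0.348  0.   ]
 [ 0.348 -0.937 -0.   ]
 [-0.     0.    -1.   ]]
```

View pics/top0.png

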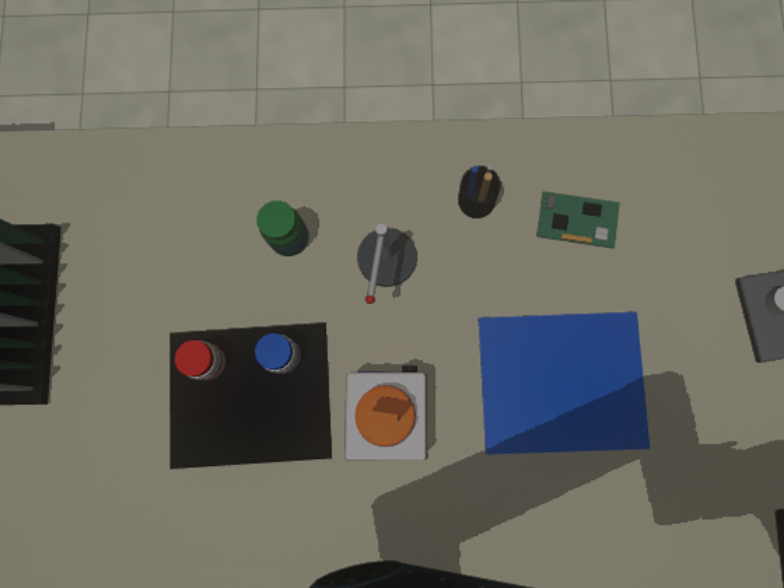

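View pics/scene0.png

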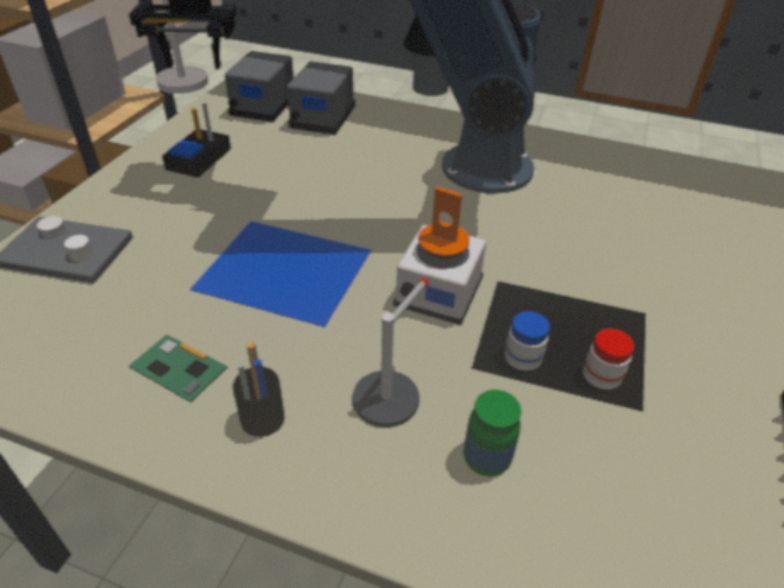

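The top view shows a red jar (cap at about 195,358 in the 1.4x picture) and a blue jar (275,352) on the grey mat. The cover is on the mixer (385,415), the peg tip ball is at (370,299) and the post top at (381,229). The blue mat spans about 480-648 by 313-453. Next I measure these.

```bash
cat > meas.py <<'E'
from h import *
np.set_printoptions(precision=4,suppress=True)
def mask(im,h0,h1,s=120,v=60):
    h=cv2.cvtColor(im,cv2.COLOR_BGR2HSV).astype(int)
    H=h[...,0]; m=((H>=h0)&(H<=h1)) if h0<=h1 else ((H>=h0)|(H<=h1))
    return (m&(h[...,1]>s)&(h[...,2]>v)).astype(np.uint8)
def blobs(m,amin=15):
    n,l,st,ce=cv2.connectedComponentsWithStats(m)
    out=[]
    for i in range(1,n):
        if st[i,4]>=amin:
            cn,_=cv2.findContours((l==i).astype(np.uint8),0,2)
            out.append((int(st[i,4]),ce[i],cn[0]))
    return out
E
python3 - <<'E'
from meas import *
for n in("top","scene"):
    c,im=snap(n); print(n)
    for nm,a,z in(("red",(172,4),.077),("blue",(105,125),.077),("orange",(5,17),.121),("green",(50,80),.11)):
        for A,ce,cn in blobs(mask(im,*a)):
            print(nm,A,ce,pix2w(c,*ce,z), cv2.minAreaRect(cn)[1:])
            if A>3000: print([pix2w(c,*p,.002)[:2] for p in cv2.boxPoints(cv2.minAreaRect(cn))])
    if n=="top":
        for A,ce,cn in blobs(mask(im,172,4,100,50),5): print("ball",A,ce,pix2w(c,*ce,.16))
        g=cv2.cvtColor(im,cv2.COLOR_BGR2GRAY)
        print("post top",pix2w(c,381/1.4,229/1.4,.175))
        for A,ce,cn in blobs((g>150).astype(np.uint8),30): print("white",A,ce,pix2w(c,*ce,.09),pix2w(c,*ce,.175),[pix2w(c,*p,.09)[:2] for p in cv2.boxPoints(cv2.minAreaRect(cn))])
    cv2.imwrite(f"pics/crop_{n}.png",cv2.resize(im[150:340,230:330] if n=="top" else im[120:310,240:360],None,fx=3,fy=3,interpolation=2))
E
```

```text
top
red 32 [263.8438 213.375 ] [0.6186 0.047  0.077 ] ((5.656853675842285, 4.949747085571289), 45.0)
red 545 [137.3174 255.4752] [0.5327 0.3193 0.077 ] ((25.0, 25.0), 90.0)
blue 17 [338.8824 120.5882] [ 0.8253 -0.1222  0.077 ] ((3.0, 4.0), 90.0)
blue 11159 [401.6508 273.6199] [ 0.4838 -0.2422  0.077 ] ((97.38550567626953, 117.8011703491211), 87.82526397705078)
[array([ 0.5964, -0.1269]), array([ 0.6013, -0.3966]), array([ 0.3833, -0.3877]), array([ 0.3778, -0.1272])]
blue 531 [194.4388 250.484 ] [0.5411 0.1965 0.077 ] ((25.0, 25.0), 90.0)
orange 16 [416.9375 170.6875] [ 0.6946 -0.277   0.121 ] ((9.054535865783691, 2.2326252460479736), 7.125016689300537)
orange 1432 [274.6013 296.6459] [0.4405 0.0235 0.121 ] ((42.0, 41.0), 90.0)
green 517 [196.6325 156.1973] [0.7403 0.188  0.11  ] ((24.0, 25.0), 90.0)
ball 33 [263.9091 213.303 ] [0.604  0.0408 0.16  ]
ball 559 [137.6029 255.5045] [0.5248 0.2904 0.16  ]
ball 11 [154.5455 265.2727] [0.505  0.2563 0.16  ]
post top [0.7015 0.0225 0.175 ]
scene
red 18 [302.8333 199.8889] [0.5092 0.0128 0.077 ] ((5.813776969909668, 3.130495071411133), 26.56
[... 759 characters left out ...]
[ 0.7649 -0.151   0.077 ] ((4.0, 3.0), 90.0)
orange 940 [467.9543  45.683 ] [-0.4453  0.3084  0.121 ] ((99.44694519042969, 86.17041778564453), 10.060689926147461)
orange 92 [ 6.25   16.0326] [-0.0314 -1.3589  0.121 ] ((12.0, 18.0), 90.0)
orange 143 [ 76.8182 108.4266] [ 0.4287 -0.6623  0.121 ] ((11.878862380981445, 20.808490753173828), 55.00798034667969)
orange 382 [ 47.877  123.4346] [ 0.5188 -0.6805  0.121 ] ((18.02775764465332, 32.172611236572266), 56.3099365234375)
orange 1087 [317.529 161.575] [0.4144 0.0154 0.121 ] ((35.10127639770508, 47.75039291381836), 18.43494987487793)
green 701 [355.8431 293.1027] [0.7483 0.1885 0.11  ] ((37.47997283935547, 26.810489654541016), 43.15238952636719)
```

View pics/crop_top.png

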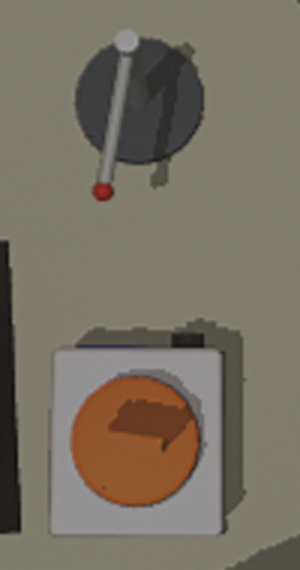

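View pics/crop_scene.png

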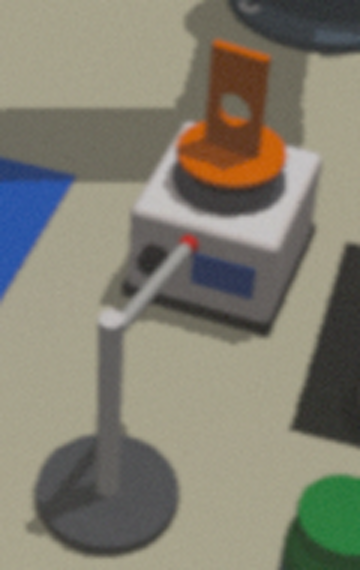

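```bash
cat >> h.py <<'E'
def go(p,yx=None):
    """mm shift in tool axes now, roll deg to bring tool x to world yaw yx (deg)"""
    o=telemetry.get_obs(); M=R.from_quat(o["tool_rot"]).as_matrix()
    d=M.T@(np.asarray(p)-o["position"])*1000
    y=np.degrees(np.arctan2(M[1,0],M[0,0])); r=None
    if yx is not None: r=(y-yx+180)%360-180
    print("go",np.round(d,1),"roll",r and round(r,1),"yaw",round(y,1),"pos",np.round(o["position"],4),"F",np.round(o["ft_force"],1),"w",round(o["grip_width"],4),"g",o["grip_force"],"t",o["time"])
E
python3 - <<'E'
from meas import *
t=cam("top"); s=cam("scene")
for p in[(52,350),(220,348),(225,533),(50,533)]: print("mixer",pix2w(t,230+p[0]/3,150+p[1]/3,.09))
a=[pix2w(s,240+p[0]/3,120+p[1]/3,.21) for p in((213,40),(270,58))]; print("lug edge",a, np.degrees(np.arctan2(*(a[1]-a[0])[[1,0]])))
go([.44,.024,.26],90)
for p in [(.44,.0235,.21),(.44,.0235,.121)]: print(w2pix(t,p),w2pix(s,p))
K,Rm,_=cam("wrist"); print(np.array(viewer.camera_info("wrist")["hand_eye"]))
E
```

```text
mixer [0.5036 0.0816 0.09  ]
mixer [ 0.5028 -0.0358  0.09  ]
mixer [ 0.377  -0.0364  0.09  ]
mixer [0.3789 0.0832 0.09  ]
lug edge [array([0.4386, 0.0005, 0.21  ]), array([0.4456, 0.0458, 0.21  ])] 81.29108016253912
go [ 420.8 -494.2  -18.4] roll -69.6 yaw 20.4 pos [ 0.2177 -0.5858  0.2416] F [ 0.1 -0.7  0.6] w 0.0868 g 0.0 t 1.7
[271.9957 296.777 ] [320.8631 135.8483]
[274.5922 296.9094] [317.6618 168.4512]
[[-0.001  -0.9678 -0.2518  0.0671]
 [ 1.     -0.0011 -0.0001 -0.0005]
 [-0.0002 -0.2518  0.9678 -0.1429]
 [ 0.      0.      0.      1.    ]]
```

```bash
R='x'; 
python3 -m creep '[{"translation":[20,-20,-12],"roll":0,"gripper":50},{"translation":[42,-45,-24],"roll":0,"gripper":50},{"translation":[66,-74,-36],"roll":0,"gripper":50},{"translation":[90,-103,-48],"roll":0,"gripper":50},{"translation":[114,-132,-60],"roll":0,"gripper":50}]' 20
python3 -m creep '[{"translation":[24,-28,0],"roll":0,"gripper":50},{"translation":[48,-56,0],"roll":0,"gripper":50},{"translation":[72,-84,0],"roll":0,"gripper":50},{"translation":[96,-112,0],"roll":0,"gripper":50},{"translation":[120,-140,0],"roll":0,"gripper":50}]'
python3 -m creep '[{"translation":[24,-28,0],"roll":0,"gripper":50},{"translation":[48,-56,0],"roll":0,"gripper":50},{"translation":[72,-84,0],"roll":0,"gripper":50},{"translation":[96,-112,0],"roll":0,"gripper":50},{"translation":[120,-140,0],"roll":0,"gripper":50}]'
python3 -m creep '[{"translation":[24,-28,0],"roll":-6,"gripper":50},{"translation":[42,-52,0],"roll":-12,"gripper":50},{"translation":[55,-68,0],"roll":-18,"gripper":50},{"translation":[63,-78,0],"roll":-24,"gripper":50},{"translation":[67,-82,0],"roll":-30,"gripper":50}]'
python3 -m creep '[{"translation":[0,0,0],"roll":-7,"gripper":50},{"translation":[0,0,0],"roll":-14,"gripper":50},{"translation":[0,0,0],"roll":-21,"gripper":50},{"translation":[0,0,0],"roll":-28,"gripper":50},{"translation":[0,0,0],"roll":-31,"gripper":50}]'
python3 - <<'E'
from meas import *
go([.442,.023,.30],81.3)
snap("wrist","w1.png"); c,_=snap("scene")
E
```

```text
time: 2.12
position: [0.2788, -0.4208, 0.302]
tool_rot: [0.984, 0.177, 0.0, -0.0]
ft_force: [-0.1, -0.7, 0.2]
grip_width: 0.0618
grip_force: 0.0
time: 2.53
position: [0.3426, -0.2477, 0.3019]
tool_rot: [0.984, 0.177, 0.0, 0.0]
ft_force: [1.0, -0.1, -0.1]
grip_width: 0.0508
grip_force: 0.0
time: 2.95
position: [0.4063, -0.0746, 0.3019]
tool_rot: [0.984, 0.177, 0.0, 0.0]
ft_force: [-0.1, -0.1, 0.7]
grip_width: 0.0498
grip_force: 0.0
time: 3.37
position: [0.4406, 0.0259, 0.3017]
tool_rot: [0.903, 0.429, 0.0, -0.0]
ft_force: [1.0, 0.2, -0.5]
grip_width: 0.0498
grip_force: 0.0
time: 3.78
position: [0.4403, 0.024, 0.3017]
tool_rot: [0.757, 0.654, 0.0, 0.0]
ft_force: [-0.4, 0.3, 0.6]
grip_width: 0.0502
grip_force: 0.0
go [-0.7  1.9  1.7] roll 0.4 yaw 81.7 pos [0.4403 0.024  0.3017] F [-0.4  0.3  0.6] w 0.0502 g 0.0 t 3.7833
```

View pics/w1.png

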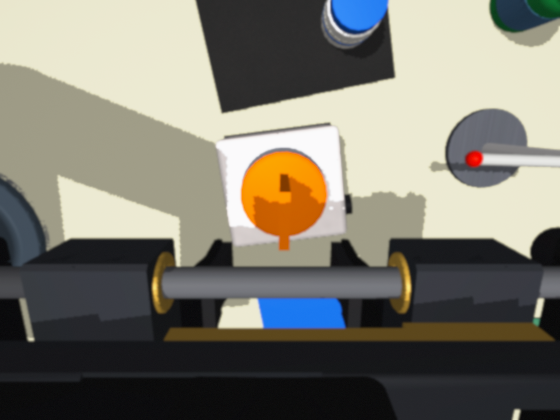

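The wrist view shows the lug edge-on at column 284, rows about 235-250, centred between the fingers (165 and 400). So the yaw is right, and I go down.

```bash
python3 - <<'E'
from meas import *
c=cam("wrist"); 
for r in(240,249): print(pix2w(c,284,r,.21))
print(w2pix(c,[.442,.023,.21]), pix2w(c,475,158,.16), [pix2w(c,u,v,.121) for u,v in((283,193),)])
go([.442,.023,.199],81.3)
E
python3 -m creep '[{"translation":[-1,1,25],"roll":0,"gripper":50},{"translation":[-1,1,50],"roll":0,"gripper":50},{"translation":[-1,1,75],"roll":0,"gripper":50},{"translation":[-1,1,95],"roll":0,"gripper":50},{"translation":[-1,1,103],"roll":0,"gripper":50}]' 25
python3 -m creep '[{"translation":[0,0,0],"roll":0,"gripper":30},{"translation":[0,0,0],"roll":0,"gripper":0},{"translation":[0,0,0],"roll":0,"gripper":0},{"translation":[0,0,0],"roll":0,"gripper":0},{"translation":[0,0,0],"roll":0,"gripper":0}]' 25
python3 -m creep '[{"translation":[0,0,0],"roll":0,"gripper":0},{"translation":[0,0,0],"roll":0,"gripper":0},{"translation":[0,0,0],"roll":0,"gripper":0}]' 25
```

```text
[0.4385 0.0082 0.21  ]
[0.4375 0.0012 0.21  ]
[285.7323 220.1723] [0.605  0.0381 0.16  ] [array([0.4407, 0.0248, 0.121 ])]
go [ -0.7   1.8 102.7] roll 0.1 yaw 81.4 pos [0.4403 0.0239 0.3017] F [-0.3 -0.3  0.3] w 0.0497 g 0.0 t 3.8833
time: 4.3
position: [0.4396, 0.023, 0.1964]
tool_rot: [0.759, 0.651, -0.001, -0.002]
ft_force: [-1.1, 0.1, -0.0]
grip_width: 0.05
grip_force: 0.0
time: 4.72
position: [0.4419, 0.0226, 0.1996]
tool_rot: [0.758, 0.652, 0.001, 0.001]
ft_force: [-0.1, -0.8, -1.0]
grip_width: 0.0248
grip_force: 0.0
time: 4.97
position: [0.4414, 0.0227, 0.1989]
tool_rot: [0.758, 0.652, 0.0, 0.0]
ft_force: [0.8, -1.6, -1.9]
grip_width: 0.008
grip_force: 25.0
```

```bash
python3 -m creep '[{"translation":[0,0,-8],"roll":0,"gripper":0},{"translation":[0,0,-16],"roll":0,"gripper":0},{"translation":[0,0,-16],"roll":0.5,"gripper":0},{"translation":[0,0,-16],"roll":1,"gripper":0},{"translation":[0,0,-16],"roll":1.7,"gripper":0}]' 30
python3 - <<'E'
from meas import *
go([.57,.044,.201],79.7)
E
```

```text
time: 5.38
position: [0.4411, 0.0228, 0.2147]
tool_rot: [0.768, 0.64, 0.0, 0.0]
ft_force: [-0.0, -0.3, -1.0]
grip_width: 0.0077
grip_force: 30.0
go [ 44.1 123.   13.8] roll -0.1 yaw 79.6 pos [0.4411 0.0228 0.2147] F [-0.  -0.3 -1. ] w 0.0077 g 29.98584014363587 t 5.3833
```

```bash
python3 -m creep '[{"translation":[6,15,0],"roll":0,"gripper":0},{"translation":[16,45,0],"roll":0,"gripper":0},{"translation":[28,78,2],"roll":0,"gripper":0},{"translation":[38,106,8],"roll":0,"gripper":0},{"translation":[44,123,14],"roll":0,"gripper":0}]' 30
python3 -m creep '[{"translation":[0,0,0],"roll":0,"gripper":0},{"translation":[0,0,0],"roll":0,"gripper":0}]' 30
python3 - <<'E'
from meas import *
go([.57,.044,.201],79.7)
c,im=snap("scene"); cv2.imwrite("pics/s2.png",cv2.resize(im[100:300,220:420],None,fx=3,fy=3,interpolation=2))
c,im=snap("wrist"); ce=[b for b in blobs(mask(im,172,4,150,60),20)]
for A,p,_ in ce: print(A,p,pix2w(c,*p,.16))
cv2.imwrite("pics/w2.png",im)
c,im=snap("top")
for A,p,_ in blobs(mask(im,5,17)): print("or",A,p,pix2w(c,*p,.122))
E
```

```text
time: 5.8
position: [0.5738, 0.0442, 0.2005]
tool_rot: [0.768, 0.64, 0.002, 0.001]
ft_force: [0.4, -0.5, -0.3]
grip_width: 0.0079
grip_force: 30.0
time: 5.97
position: [0.5696, 0.0442, 0.1994]
tool_rot: [0.768, 0.641, -0.001, -0.001]
ft_force: [0.0, -0.2, -1.5]
grip_width: 0.0079
grip_force: 30.0
go [-0.1  0.5 -1.6] roll -0.0 yaw 79.7 pos [0.5696 0.0442 0.1994] F [ 0.  -0.2 -1.5] w 0.0079 g 29.9866686668247 t 5.9667
106 [346.3774 235.5472] [0.6045 0.0431 0.16  ]
or 16 [417.25 171.  ] [ 0.6936 -0.2773  0.122 ]
or 41 [281.8537 237.4878] [0.5597 0.0072 0.122 ]
```

View pics/s2.png

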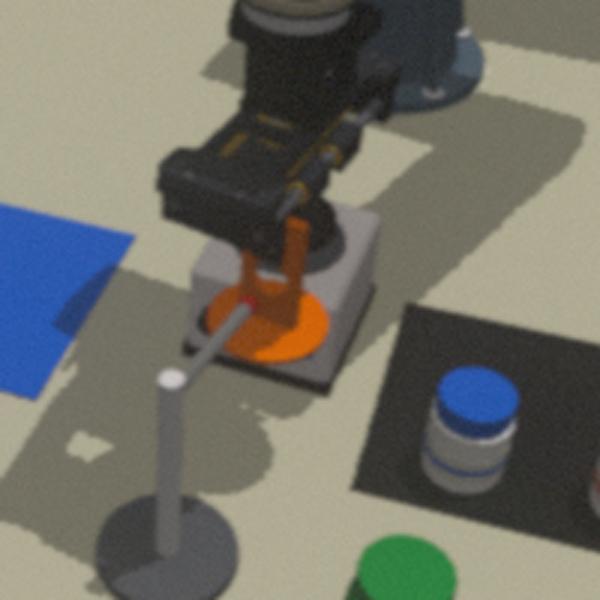

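View pics/w2.png

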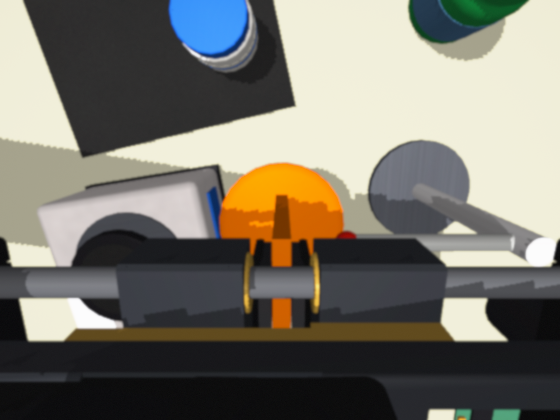

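The scene picture shows the ball at crop (250,302), in front of the lug's left leg. I check by projection whether that fits the calibrated positions.

```bash
python3 - <<'E'
from meas import *
s=cam("scene"); t=cam("top")
f=lambda p:np.round((w2pix(s,p)-[220,100])*3,1)
print("ball",[f((.604,y,.16)) for y in(.038,.0395,.041)],"disc centre",f((.5696,.0457,.122)),"legs top of disc/outer",[f(np.array([.5696,.0457,z])+k*np.array([.178,.984,0])+.004*np.array([.984,-.178,0])) for k in(-.022,-.014,.014,.022) for z in(.16,)])
# triangulate ball from both cameras
P=lambda c:c[0]@np.c_[c[1],c[2]]
X=cv2.triangulatePoints(P(t),P(s),np.array([[263.9],[213.3]]),np.array([[302.8],[199.9]])); print(X[:3,0]/X[3,0])
E
```

```text
ball [array([246.7, 302.2]), array([248.9, 302.7]), array([251. , 303.3])] disc centre [269.6 315.5] legs top of disc/outer [array([242.2, 266.2]), array([252.5, 270.2]), array([288.9, 284.4]), array([299.5, 288.5])]
[0.6037 0.0399 0.1625]
```

```bash
python3 -m creep '[{"translation":[0,8,-1],"roll":0,"gripper":0},{"translation":[0,20,-1],"roll":0,"gripper":0},{"translation":[0,32,-1],"roll":0,"gripper":0},{"translation":[0,44,-1],"roll":0,"gripper":0},{"translation":[0,50,-1],"roll":0,"gripper":0}]' 30
python3 -m creep '[{"translation":[0,8,0],"roll":0,"gripper":0},{"translation":[0,16,0],"roll":0,"gripper":0},{"translation":[0,22,0],"roll":0,"gripper":0},{"translation":[0,22,0],"roll":0,"gripper":0},{"translation":[0,22,0],"roll":0,"gripper":0}]' 30
python3 - <<'E'
from meas import *
go([.604+.036*.984,.0385-.036*.178,.2],79.7)
snap("wrist","w3.png"); c,im=snap("scene"); cv2.imwrite("pics/s3.png",cv2.resize(im[100:300,220:420],None,fx=3,fy=3,interpolation=2))
E
```

```text
time: 6.53
position: [0.6208, 0.0344, 0.2023]
tool_rot: [0.768, 0.64, 0.001, 0.001]
ft_force: [0.8, 0.4, -1.0]
grip_width: 0.0076
grip_force: 30.0
time: 6.95
position: [0.6408, 0.0311, 0.2014]
tool_rot: [0.768, 0.641, -0.0, -0.0]
ft_force: [-0.4, 0.3, -1.5]
grip_width: 0.0074
grip_force: 30.0
go [ 0.7 -1.5  1.4] roll -0.0 yaw 79.7 pos [0.6408 0.0311 0.2014] F [-0.4  0.3 -1.5] w 0.0074 g 29.9865618115291 t 6.95
```

View pics/s3.png

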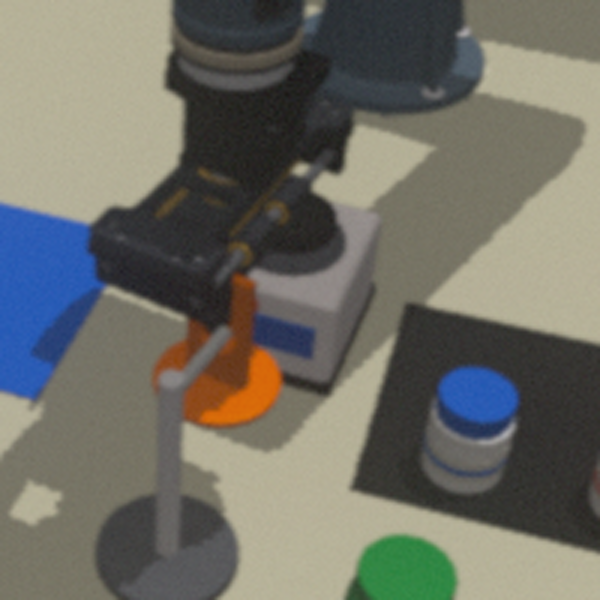

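The peg (post at 170,380) runs into the eye, and the ball shows red behind the lug at (250,300). I lower it.

```bash
python3 -m creep '[{"translation":[0,0,3],"roll":0,"gripper":0},{"translation":[0,0,6],"roll":0,"gripper":0},{"translation":[0,0,8],"roll":0,"gripper":0},{"translation":[0,0,8],"roll":0,"gripper":0}]' 20
python3 -m creep '[{"translation":[0,0,1],"roll":0,"gripper":0},{"translation":[0,0,2],"roll":0,"gripper":0},{"translation":[0,0,2],"roll":0,"gripper":0}]' 20
```

```text
time: 7.38
position: [0.6402, 0.0313, 0.1928]
tool_rot: [0.768, 0.641, -0.001, -0.001]
ft_force: [0.2, -0.6, -2.1]
grip_width: 0.008
grip_force: 20.0
time: 7.63
position: [0.6408, 0.0311, 0.1914]
tool_rot: [0.768, 0.641, -0.0, -0.0]
ft_force: [0.1, 0.8, -2.1]
grip_width: 0.0081
grip_force: 20.0
```

```bash
python3 -m creep '[{"translation":[0,0,1],"roll":0,"gripper":0},{"translation":[0,0,2],"roll":0,"gripper":0},{"translation":[0,0,2],"roll":0,"gripper":0}]' 20
python3 -m creep '[{"translation":[0,0,0],"roll":0,"gripper":10},{"translation":[0,0,0],"roll":0,"gripper":16},{"translation":[0,0,0],"roll":0,"gripper":24},{"translation":[0,0,0],"roll":0,"gripper":24},{"translation":[0,0,0],"roll":0,"gripper":24}]' 20
python3 -m creep '[{"translation":[0,0,-8],"roll":0,"gripper":24},{"translation":[0,0,-24],"roll":0,"gripper":24},{"translation":[0,0,-44],"roll":0,"gripper":24},{"translation":[0,0,-64],"roll":0,"gripper":24},{"translation":[0,0,-80],"roll":0,"gripper":24}]' 20
python3 - <<'E'
from meas import *
c,im=snap("scene"); cv2.imwrite("pics/s4.png",cv2.resize(im[100:300,220:420],None,fx=3,fy=3,interpolation=2))
E
```

```text
time: 7.88
position: [0.641, 0.0311, 0.1906]
tool_rot: [0.768, 0.641, 0.0, 0.0]
ft_force: [-1.1, -0.1, 4.3]
grip_width: 0.0078
grip_force: 20.0
time: 8.3
position: [0.6409, 0.0311, 0.1894]
tool_rot: [0.768, 0.641, -0.0, -0.0]
ft_force: [0.0, -0.5, -1.0]
grip_width: 0.0223
grip_force: 0.0
time: 8.72
position: [0.6413, 0.0311, 0.2717]
tool_rot: [0.768, 0.641, 0.001, 0.001]
ft_force: [0.9, -0.7, 0.9]
grip_width: 0.0241
grip_force: 0.0
```

View pics/s4.png

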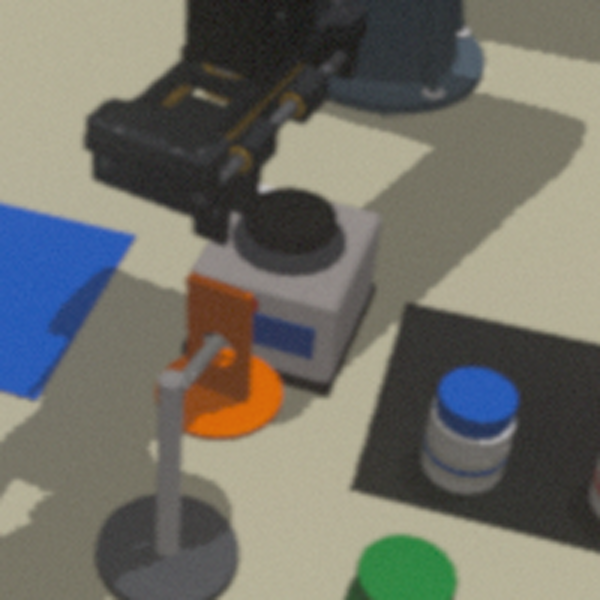

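Cover hangs on the peg (lug at 222,330 in the crop, post at 170,380). I go to the red jar.

```bash
python3 - <<'E'
from meas import *
go([.535,.319,.25],79.7)
E
python3 -m creep '[{"translation":[15,-9,0],"roll":0,"gripper":86},{"translation":[40,-24,0],"roll":0,"gripper":86},{"translation":[72,-42,0],"roll":0,"gripper":86},{"translation":[104,-62,0],"roll":0,"gripper":86},{"translation":[136,-80,0],"roll":0,"gripper":86}]' 20
python3 -m creep '[{"translation":[32,-19,0],"roll":0,"gripper":86},{"translation":[62,-38,0],"roll":0,"gripper":86},{"translation":[90,-56,6],"roll":0,"gripper":86},{"translation":[110,-68,14],"roll":0,"gripper":86},{"translation":[125,-75,20],"roll":0,"gripper":86}]' 20
python3 - <<'E'
from meas import *
go([.535,.319,.25],79.7)
c,im=snap("wrist","w5.png")
for A,p,_ in blobs(mask(im,172,4),200): print("red",A,p,pix2w(c,*p,.077))
for A,p,_ in blobs(mask(im,105,125),200): print("blue",A,p,pix2w(c,*p,.077))
c,im=snap("top")
for nm,a in(("red",(172,4)),("blue",(105,125))):
  for A,p,_ in blobs(mask(im,*a),200): print(nm,A,p,pix2w(c,*p,.077))
g=im[262:335,243:310]; cv2.imwrite("pics/pad.png",cv2.resize(g,None,fx=6,fy=6,interpolation=2))
# dark blob inside the white mixer top
m=(im.max(2)<90).astype(np.uint8); m[:266]=0;m[329:]=0;m[:,:248]=0;m[:,304:]=0
for A,p,cn in blobs(m,100): print("pad",A,p,pix2w(c,*p,.115),pix2w(c,*p,.1),cv2.minEnclosingCircle(cn))
E
```

```text
go [ 264.  -158.2   24. ] roll -0.0 yaw 79.7 pos [0.6432 0.031  0.2752] F [ 1.2 -0.1  2.5] w 0.0238 g 0.0 t 8.7667
time: 9.18
position: [0.5842, 0.1811, 0.2683]
tool_rot: [0.768, 0.64, -0.001, -0.001]
ft_force: [0.1, 0.4, -0.6]
grip_width: 0.0495
grip_force: 0.0
time: 9.6
position: [0.5316, 0.3185, 0.248]
tool_rot: [0.767, 0.642, -0.001, -0.001]
ft_force: [1.2, -0.7, 0.5]
grip_width: 0.0811
grip_force: 0.0
go [ 1.1  3.3 -2. ] roll 0.2 yaw 79.9 pos [0.5316 0.3185 0.248 ] F [ 1.2 -0.7  0.5] w 0.0811 g 0.0 t 9.6
red 2733 [284.94   195.4314] [0.533  0.3187 0.077 ]
blue 1501 [313.2931 311.6775] [0.5405 0.1917 0.077 ]
red 534 [137.1554 255.3689] [0.5329 0.3196 0.077 ]
blue 11172 [401.6813 273.6623] [ 0.4837 -0.2422  0.077 ]
blue 506 [194.4229 250.1917] [0.5417 0.1965 0.077 ]
pad 1480 [274.6993 296.975 ] [0.4399 0.0236 0.115 ] [0.4399 0.0244 0.1   ] ((274.716796875, 296.9281921386719), 21.851137161254883)
```

View pics/w5.png

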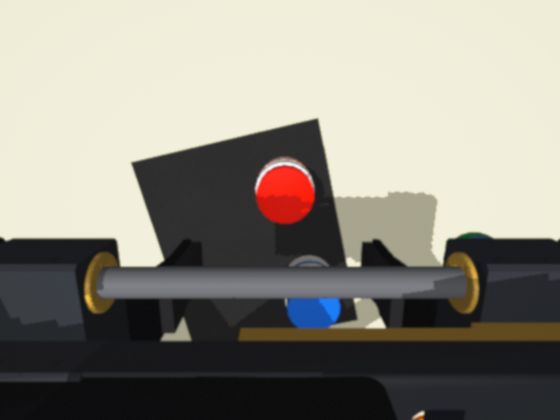

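View pics/pad.png

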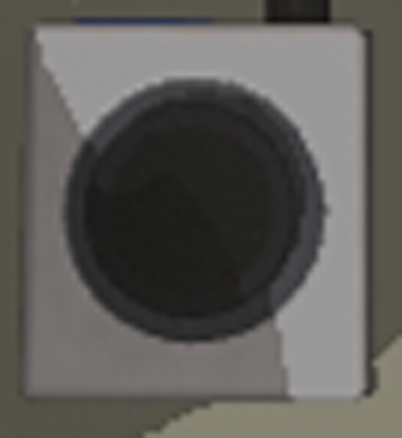

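```bash
python3 - <<'E'
from meas import *
go([.533,.319,.042],79.7)
E
python3 -m creep '[{"translation":[0,1,30],"roll":0,"gripper":87},{"translation":[0,1,70],"roll":0,"gripper":87},{"translation":[0,1,110],"roll":0,"gripper":87},{"translation":[0,1,150],"roll":0,"gripper":87},{"translation":[0,1,180],"roll":0,"gripper":87}]' 20
python3 - <<'E'
from meas import *
go([.533,.319,.042],79.7)
E
```

```text
go [  1.2   2.3 205.2] roll 0.2 yaw 79.9 pos [0.5316 0.3184 0.2472] F [-0.5 -0.8  0.1] w 0.0844 g 0.0 t 9.7
time: 10.12
position: [0.5344, 0.3141, 0.0663]
tool_rot: [0.768, 0.64, -0.002, -0.001]
ft_force: [-0.1, -0.3, -0.1]
grip_width: 0.0874
grip_force: 0.0
go [ 4.6 -2.2 24.3] roll -0.0 yaw 79.7 pos [0.5344 0.3141 0.0663] F [-0.1 -0.3 -0.1] w 0.0874 g 0.0 t 10.1167
```

```bash
python3 -m creep '[{"translation":[1,0,12],"roll":0,"gripper":87},{"translation":[1,0,24],"roll":0,"gripper":87},{"translation":[1,0,25],"roll":0,"gripper":87},{"translation":[1,0,25],"roll":0,"gripper":87}]' 20
python3 -m creep '[{"translation":[0,0,0],"roll":0,"gripper":70},{"translation":[0,0,0],"roll":0,"gripper":60},{"translation":[0,0,0],"roll":0,"gripper":50},{"translation":[0,0,0],"roll":0,"gripper":50},{"translation":[0,0,0],"roll":0,"gripper":40}]' 30
python3 -m creep '[{"translation":[0,0,0],"roll":0,"gripper":40},{"translation":[0,0,0],"roll":0,"gripper":40},{"translation":[0,0,0],"roll":0,"gripper":40}]' 50
python3 - <<'E'
from meas import *
go([.4405,.023,.23],79.7)
E
```

```text
time: 10.45
position: [0.537, 0.3165, 0.0452]
tool_rot: [0.768, 0.641, 0.001, 0.0]
ft_force: [-0.6, 0.2, 0.5]
grip_width: 0.087
grip_force: 0.0
time: 10.87
position: [0.536, 0.3166, 0.0454]
tool_rot: [0.768, 0.641, -0.0, -0.0]
ft_force: [-3.4, 1.0, 1.7]
grip_width: 0.0619
grip_force: 1.3
time: 11.12
position: [0.5357, 0.3166, 0.0453]
tool_rot: [0.768, 0.641, -0.0, -0.0]
ft_force: [-2.7, 0.6, 5.7]
grip_width: 0.0589
grip_force: 50.0
go [-305.9  -41.2 -184.7] roll -0.0 yaw 79.7 pos [0.5357 0.3166 0.0453] F [-2.7  0.6  5.7] w 0.0589 g 49.997538635507226 t 11.1167
```

```bash
python3 -m creep '[{"translation":[0,0,-15],"roll":0,"gripper":40},{"translation":[0,0,-45],"roll":0,"gripper":40},{"translation":[0,0,-80],"roll":0,"gripper":40},{"translation":[-15,-2,-115],"roll":0,"gripper":40},{"translation":[-40,-6,-145],"roll":0,"gripper":40}]' 50
python3 -m creep '[{"translation":[-35,-5,-10],"roll":0,"gripper":40},{"translation":[-70,-10,-20],"roll":0,"gripper":40},{"translation":[-105,-15,-25],"roll":0,"gripper":40},{"translation":[-138,-20,-25],"roll":0,"gripper":40},{"translation":[-170,-24,-25],"roll":0,"gripper":40}]' 50
python3 -m creep '[{"translation":[-28,-3,0],"roll":0,"gripper":40},{"translation":[-54,-6,0],"roll":0,"gripper":40},{"translation":[-76,-9,0],"roll":0,"gripper":40},{"translation":[-90,-10,0],"roll":0,"gripper":40},{"translation":[-95,-10,0],"roll":0,"gripper":40}]' 50
python3 -m creep '[{"translation":[0,0,0],"roll":0,"gripper":40},{"translation":[0,0,0],"roll":0,"gripper":40}]' 50
python3 - <<'E'
from meas import *
go([.4405,.023,.20],79.7)
o=telemetry.get_obs();p=np.array(o["position"]);M=R.from_quat(o["tool_rot"]).as_matrix()
for n in("wrist","top","scene"):
  c,im=snap(n,"r_%s.png"%n)
  for A,q,cn in blobs(mask(im,172,4),60): w=pix2w(c,*q,p[2]+.032); print(n,A,q,w,(M.T@(w-p))*1000)
E
```

```text
time: 11.53
position: [0.5246, 0.2796, 0.1912]
tool_rot: [0.767, 0.642, 0.002, 0.001]
ft_force: [1.0, -0.8, -2.3]
grip_width: 0.0591
grip_force: 50.0
time: 11.95
position: [0.4682, 0.1137, 0.2147]
tool_rot: [0.768, 0.641, 0.0, 0.0]
ft_force: [-0.1, -0.3, -2.3]
grip_width: 0.059
grip_force: 50.0
time: 12.37
position: [0.4414, 0.0218, 0.2143]
tool_rot: [0.769, 0.64, -0.001, -0.0]
ft_force: [0.6, 0.5, -2.5]
grip_width: 0.059
grip_force: 50.0
time: 12.53
position: [0.4425, 0.0237, 0.2145]
tool_rot: [0.768, 0.64, 0.0, -0.0]
ft_force: [-0.3, 0.2, -2.1]
grip_width: 0.0589
grip_force: 50.0
go [-1.1 -1.9 14.5] roll -0.1 yaw 79.6 pos [0.4425 0.0237 0.2145] F [-0.3  0.2 -2.1] w 0.0589 g 49.99883604235947 t 12.5333
wrist 405 [549.6247 164.6617] [0.5376 0.0617 0.2465] [ 54.3985  86.6949 -31.961 ]
wrist 161 [282.2298 202.2547] [0.4491 0.065  0.2465] [ 41.8167  -0.9406 -31.9838]
wrist 3869 [280.8493 249.0323] [0.4456 0.0486 0.2465] [ 25.0077  -1.4281 -31.9905]
wrist 4263 [280.7607 311.7821] [0.4411 0.0244 0.2465] [  0.4026  -1.4926 -32.0001]
scene 100 [329.89 129.44] [0.4647 0.0472 0.2465] [ 27.1105  17.5755 -31.9858]
```

View pics/r_wrist.png

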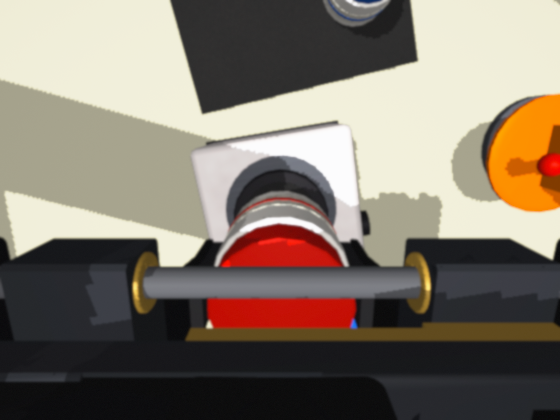

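The wrist view shows the red cap centred at column 282, with its top edge at row about 226. The hanging cover is clear at the right.

```bash
python3 - <<'E'
from meas import *
o=telemetry.get_obs();p=np.array(o["position"]);M=R.from_quat(o["tool_rot"]).as_matrix()
c=cam("wrist"); im=cv2.imread("pics/r_wrist.png")
m=mask(im,172,4); col=np.where(m[:,282])[0]; print(col.min(), [i for i in col if i>210][:2])
for r in(226,228): w=pix2w(c,282,r,p[2]+.032); print((M.T@(w-p))*1000-[28,0,0])
E
python3 -m creep '[{"translation":[-1,-2,15],"roll":0,"gripper":40},{"translation":[-2,-2,30],"roll":0,"gripper":40},{"translation":[-2,-2,42],"roll":0,"gripper":40},{"translation":[-2,-2,48],"roll":0,"gripper":40},{"translation":[-2,-2,50],"roll":0,"gripper":40}]' 55
python3 - <<'E'
from meas import *
go([.4405,.023,.15],79.7)
E
```

```text
198 [np.int64(225), np.int64(226)]
[  5.4409  -1.0223 -31.9922]
[  4.7209  -1.0226 -31.9924]
time: 13.1
position: [0.4396, 0.0227, 0.1636]
tool_rot: [0.767, 0.641, -0.001, -0.001]
ft_force: [-1.0, 0.4, -1.9]
grip_width: 0.0594
grip_force: 55.0
go [ 0.5  0.9 13.6] roll 0.1 yaw 79.8 pos [0.4396 0.0227 0.1636] F [-1.   0.4 -1.9] w 0.0594 g 54.99898952431977 t 13.1
```

```bash
python3 -m creep '[{"translation":[-4,1,0],"roll":0,"gripper":40},{"translation":[-4,1,4],"roll":0,"gripper":40},{"translation":[-4,1,7],"roll":0,"gripper":40},{"translation":[-4,1,9],"roll":0,"gripper":40},{"translation":[-4,1,11],"roll":0,"gripper":40}]' 60
python3 -m creep '[{"translation":[0,0,1],"roll":0,"gripper":40},{"translation":[0,0,2],"roll":0,"gripper":40},{"translation":[0,0,3],"roll":0,"gripper":40},{"translation":[0,0,3],"roll":0,"gripper":40}]' 60
```

```text
time: 13.52
position: [0.4411, 0.0176, 0.1542]
tool_rot: [0.768, 0.641, 0.001, 0.001]
ft_force: [-0.5, -0.8, 4.5]
grip_width: 0.0595
grip_force: 60.0
time: 13.85
position: [0.4411, 0.0176, 0.1514]
tool_rot: [0.768, 0.641, 0.001, 0.001]
ft_force: [-0.5, 0.1, 8.6]
grip_width: 0.0593
grip_force: 60.0
```

```bash
python3 -m creep '[{"translation":[0,0,1],"roll":0,"gripper":40},{"translation":[0,0,2],"roll":0,"gripper":40},{"translation":[0,0,2],"roll":0,"gripper":40}]' 60
python3 -m creep '[{"translation":[0,0,0.5],"roll":0,"gripper":40},{"translation":[0,0,1],"roll":0,"gripper":40},{"translation":[0,0,1],"roll":0,"gripper":40}]' 60
```

```text
time: 14.1
position: [0.4411, 0.0176, 0.1502]
tool_rot: [0.768, 0.641, 0.001, 0.001]
ft_force: [-1.6, 0.3, 13.9]
grip_width: 0.0592
grip_force: 60.0
time: 14.35
position: [0.4411, 0.0176, 0.1501]
tool_rot: [0.768, 0.641, 0.001, 0.001]
ft_force: [-3.9, -1.1, 23.3]
grip_width: 0.0589
grip_force: 60.0
```

```bash
python3 - <<'E'
from meas import *
o=telemetry.get_obs();p=np.array(o["position"])
c,im=snap("wrist"); m=mask(im,172,4); col=np.where(m[:,282])[0]; r=[i for i in col if i>210][0]
print(r, pix2w(c,282,r,p[2]+.032)-[0,.028,0])
c,im=snap("scene","press.png")
for A,q,_ in blobs(mask(im,172,4),30): print(A,q,pix2w(c,*q,.182))
E
for i in 1; do
python3 -m creep '[{"translation":[0,0,0],"roll":0,"gripper":40},{"translation":[0,0,0],"roll":0,"gripper":40},{"translation":[0,0,0],"roll":0,"gripper":40},{"translation":[0,0,0],"roll":0,"gripper":40},{"translation":[0,0,0],"roll":0,"gripper":40}]' 60; done
python3 -m creep '[{"translation":[0,0,0],"roll":0,"gripper":40},{"translation":[0,0,0],"roll":0,"gripper":40},{"translation":[0,0,0],"roll":0,"gripper":40},{"translation":[0,0,0],"roll":0,"gripper":40},{"translation":[0,0,0],"roll":0,"gripper":40}]' 60
```

```text
225 [0.446  0.023  0.1821]
75 [324.2667 153.8   ] [0.463  0.0405 0.182 ]
time: 14.87
position: [0.4411, 0.0175, 0.1501]
tool_rot: [0.768, 0.641, 0.001, 0.001]
ft_force: [-3.4, -0.8, 23.2]
grip_width: 0.0593
grip_force: 60.0
time: 15.28
position: [0.4411, 0.0176, 0.1501]
tool_rot: [0.768, 0.641, 0.001, 0.001]
ft_force: [-2.4, -0.0, 22.9]
grip_width: 0.0589
grip_force: 60.0
```

```bash
python3 -m creep '[{"translation":[0,0,0],"roll":0,"gripper":40},{"translation":[0,0,0],"roll":0,"gripper":40},{"translation":[0,0,0],"roll":0,"gripper":40},{"translation":[0,0,0],"roll":0,"gripper":40},{"translation":[0,0,0],"roll":0,"gripper":40}]' 60 >/dev/null
python3 -m creep '[{"translation":[0,0,0],"roll":0,"gripper":40},{"translation":[0,0,0],"roll":0,"gripper":40},{"translation":[0,0,0],"roll":0,"gripper":40},{"translation":[0,0,0],"roll":0,"gripper":40},{"translation":[0,0,0],"roll":0,"gripper":40}]' 60 >/dev/null
python3 -m creep '[{"translation":[0,0,0],"roll":0,"gripper":40},{"translation":[0,0,0],"roll":0,"gripper":40},{"translation":[0,0,0],"roll":0,"gripper":40},{"translation":[0,0,0],"roll":0,"gripper":40},{"translation":[0,0,0],"roll":0,"gripper":40}]' 60 >/dev/null
python3 -m creep '[{"translation":[0,0,0],"roll":0,"gripper":40},{"translation":[0,0,0],"roll":0,"gripper":40},{"translation":[0,0,0],"roll":0,"gripper":40},{"translation":[0,0,0],"roll":0,"gripper":40},{"translation":[0,0,0],"roll":0,"gripper":40}]' 60 >/dev/null
python3 -m creep '[{"translation":[0,0,0],"roll":0,"gripper":40},{"translation":[0,0,0],"roll":0,"gripper":40},{"translation":[0,0,0],"roll":0,"gripper":40},{"translation":[0,0,0],"roll":0,"gripper":40},{"translation":[0,0,0],"roll":0,"gripper":40}]' 60 >/dev/null
python3 -m creep '[{"translation":[0,0,0],"roll":0,"gripper":40},{"translation":[0,0,0],"roll":0,"gripper":40},{"translation":[0,0,0],"roll":0,"gripper":40},{"translation":[0,0,0],"roll":0,"gripper":40},{"translation":[0,0,0],"roll":0,"gripper":40}]' 60
python3 -m creep '[{"translation":[0,0,0],"roll":0,"gripper":40},{"translation":[0,0,0],"roll":0,"gripper":40},{"translation":[0,0,0],"roll":0,"gripper":40},{"translation":[0,0,0],"roll":0,"gripper":40},{"translation":[0,0,0],"roll":0,"gripper":40}]' 60
python3 -m creep '[{"translation":[0,0,-6],"roll":0,"gripper":40},{"translation":[0,0,-16],"roll":0,"gripper":40},{"translation":[0,0,-36],"roll":0,"gripper":40},{"translation":[0,0,-56],"roll":0,"gripper":40},{"translation":[0,0,-64],"roll":0,"gripper":40}]' 50
python3 - <<'E'
from meas import *
go([.49,-.195,.21],79.7)
E
```

```text
time: 17.78
position: [0.4411, 0.0176, 0.1501]
tool_rot: [0.768, 0.641, 0.001, 0.001]
ft_force: [-3.6, -0.4, 22.9]
grip_width: 0.0591
grip_force: 60.0
time: 18.2
position: [0.4411, 0.0176, 0.1501]
tool_rot: [0.768, 0.641, 0.001, 0.001]
ft_force: [-3.1, 0.9, 23.2]
grip_width: 0.0591
grip_force: 60.0
time: 18.62
position: [0.441, 0.0177, 0.2133]
tool_rot: [0.768, 0.641, 0.001, 0.001]
ft_force: [0.6, 0.8, -2.7]
grip_width: 0.0593
grip_force: 50.0
go [-200.5   86.3    3.6] roll -0.0 yaw 79.7 pos [0.441  0.0177 0.2133] F [ 0.6  0.8 -2.7] w 0.0593 g 49.99878435395658 t 18.6167
```

```bash
python3 - <<'E'
from meas import *
go([.49,-.325,.21],79.7)
E
python3 -m creep '[{"translation":[-15,6,0],"roll":0,"gripper":40},{"translation":[-42,14,0],"roll":0,"gripper":40},{"translation":[-76,25,0],"roll":0,"gripper":40},{"translation":[-112,37,0],"roll":0,"gripper":40},{"translation":[-148,49,0],"roll":0,"gripper":40}]' 50
python3 -m creep '[{"translation":[-36,12,0],"roll":0,"gripper":40},{"translation":[-72,24,0],"roll":0,"gripper":40},{"translation":[-108,36,0],"roll":0,"gripper":40},{"translation":[-138,46,0],"roll":0,"gripper":40},{"translation":[-160,53,0],"roll":0,"gripper":40}]' 50
python3 -m creep '[{"translation":[-12,4,10],"roll":0,"gripper":40},{"translation":[-20,7,35],"roll":0,"gripper":40},{"translation":[-20,7,70],"roll":0,"gripper":40},{"translation":[-20,7,100],"roll":0,"gripper":40},{"translation":[-20,7,120],"roll":0,"gripper":40}]' 50
python3 -m creep '[{"translation":[0,0,5],"roll":0,"gripper":40},{"translation":[0,0,15],"roll":0,"gripper":40},{"translation":[0,0,25],"roll":0,"gripper":40},{"translation":[0,0,30],"roll":0,"gripper":40},{"translation":[0,0,30],"roll":0,"gripper":40}]' 50
python3 - <<'E'
from meas import *
go([.49,-.325,.0455],79.7)
E
```

```text
go [-328.4  109.5    3.7] roll -0.0 yaw 79.7 pos [0.441  0.0177 0.2133] F [ 0.6  0.8 -2.7] w 0.0593 g 49.99878435395658 t 18.6167
time: 19.03
position: [0.4614, -0.1375, 0.211]
tool_rot: [0.768, 0.641, -0.0, -0.001]
ft_force: [0.9, -0.1, -2.1]
grip_width: 0.0591
grip_force: 50.0
time: 19.45
position: [0.4854, -0.3068, 0.2106]
tool_rot: [0.768, 0.64, -0.0, 0.0]
ft_force: [0.6, 0.3, -2.1]
grip_width: 0.0594
grip_force: 50.0
time: 19.87
position: [0.4866, -0.3218, 0.0873]
tool_rot: [0.768, 0.641, -0.0, -0.004]
ft_force: [0.6, 0.3, -1.7]
grip_width: 0.0588
grip_force: 50.0
time: 20.28
position: [0.4887, -0.324, 0.061]
tool_rot: [0.768, 0.641, -0.0, -0.0]
ft_force: [-0.1, 0.0, -2.3]
grip_width: 0.059
grip_force: 50.0
go [-0.7  1.5 15.5] roll 0.0 yaw 79.7 pos [ 0.4887 -0.324   0.061 ] F [-0.1  0.  -2.3] w 0.059 g 49.99880391173065 t 20.2833
```

```bash
python3 -m creep '[{"translation":[0,0,5],"roll":0,"gripper":40},{"translation":[0,0,10],"roll":0,"gripper":40},{"translation":[0,0,14],"roll":0,"gripper":40},{"translation":[0,0,15.5],"roll":0,"gripper":40},{"translation":[0,0,15.5],"roll":0,"gripper":40}]' 40
python3 -m creep '[{"translation":[0,0,0.5],"roll":0,"gripper":61},{"translation":[0,0,0.5],"roll":0,"gripper":64},{"translation":[0,0,0.5],"roll":0,"gripper":75},{"translation":[0,0,0.5],"roll":0,"gripper":87},{"translation":[0,0,0.5],"roll":0,"gripper":87}]' 40
python3 -m creep '[{"translation":[0,0,0],"roll":0,"gripper":87},{"translation":[0,0,0],"roll":0,"gripper":87},{"translation":[0,0,-20],"roll":0,"gripper":87},{"translation":[0,0,-50],"roll":0,"gripper":87},{"translation":[0,0,-85],"roll":0,"gripper":87}]' 40
python3 -m creep '[{"translation":[0,0,-40],"roll":0,"gripper":87},{"translation":[0,0,-80],"roll":0,"gripper":87},{"translation":[0,0,-110],"roll":0,"gripper":87},{"translation":[0,0,-120],"roll":0,"gripper":87}]' 40
python3 - <<'E'
from meas import *
c,im=snap("top")
for nm,a in(("red",(172,4)),("blue",(105,125))):
  for A,p,_ in blobs(mask(im,*a),150): print(nm,A,p,pix2w(c,*p,.077))
c,im=snap("scene")
for nm,a in(("red",(172,4)),("blue",(105,125))):
  for A,p,_ in blobs(mask(im,*a),300): print(nm,A,p,pix2w(c,*p,.077))
go([.541,.1965,.26],79.7)
E
```

```text
time: 20.7
position: [0.4886, -0.3243, 0.0458]
tool_rot: [0.768, 0.641, -0.0, -0.0]
ft_force: [0.0, -0.2, -2.3]
grip_width: 0.0591
grip_force: 40.0
time: 21.12
position: [0.489, -0.3246, 0.046]
tool_rot: [0.768, 0.641, 0.0, 0.0]
ft_force: [-0.1, -0.2, 0.1]
grip_width: 0.0766
grip_force: 0.0
time: 21.53
position: [0.4875, -0.3233, 0.1297]
tool_rot: [0.768, 0.641, -0.0, -0.003]
ft_force: [0.8, -0.3, -0.2]
grip_width: 0.0866
grip_force: 0.0
time: 21.87
position: [0.4907, -0.3261, 0.2563]
tool_rot: [0.768, 0.641, 0.001, 0.005]
ft_force: [0.5, -0.2, 0.2]
grip_width: 0.0869
grip_force: 0.0
red 534 [438.53   271.3839] [ 0.4871 -0.3195  0.077 ]
blue 9819 [396.1963 272.0322] [ 0.4874 -0.2309  0.077 ]
blue 532 [194.4568 250.5   ] [0.541  0.1964 0.077 ]
blue 4769 [205.8335 197.1371] [ 0.5829 -0.1961  0.077 ]
blue 494 [378.6498 232.7206] [0.5497 0.1953 0.077 ]
go [522.5 -42.9  -8.8] roll -0.0 yaw 79.7 pos [ 0.4897 -0.3253  0.2531] F [0.3 0.9 0.2] w 0.0872 g 0.0 t 21.9667
```

```bash
python3 -m creep '[{"translation":[15,-1,-2],"roll":0,"gripper":87},{"translation":[45,-4,-4],"roll":0,"gripper":87},{"translation":[82,-7,-6],"roll":0,"gripper":87},{"translation":[120,-10,-8],"roll":0,"gripper":87},{"translation":[158,-13,-8],"roll":0,"gripper":87}]' 30
python3 -m creep '[{"translation":[38,-3,0],"roll":0,"gripper":87},{"translation":[76,-6,0],"roll":0,"gripper":87},{"translation":[114,-9,0],"roll":0,"gripper":87},{"translation":[152,-12,0],"roll":0,"gripper":87},{"translation":[190,-15,0],"roll":0,"gripper":87}]' 30
python3 -m creep '[{"translation":[38,-3,0],"roll":0,"gripper":87},{"translation":[76,-6,0],"roll":0,"gripper":87},{"translation":[114,-9,0],"roll":0,"gripper":87},{"translation":[148,-12,0],"roll":0,"gripper":87},{"translation":[168,-14,0],"roll":0,"gripper":87}]' 30
python3 -m creep '[{"translation":[5,-1,0],"roll":0,"gripper":87},{"translation":[5,-1,0],"roll":0,"gripper":87},{"translation":[5,-1,0],"roll":0,"gripper":87}]' 30
python3 - <<'E'
from meas import *
c,im=snap("top")
for A,p,_ in blobs(mask(im,105,125),150): print("top",A,p,pix2w(c,*p,.077))
c,im=snap("wrist")
for A,p,_ in blobs(mask(im,105,125),150): print("wrist",A,p,pix2w(c,*p,.077))
go([.541,.1955,.045],79.7)
E
```

```text
time: 22.38
position: [0.5025, -0.1635, 0.256]
tool_rot: [0.768, 0.64, -0.001, -0.003]
ft_force: [0.4, 0.1, 0.1]
grip_width: 0.0871
grip_force: 0.0
time: 22.8
position: [0.521, 0.0261, 0.2557]
tool_rot: [0.768, 0.641, -0.002, -0.003]
ft_force: [0.5, 0.1, -0.5]
grip_width: 0.0868
grip_force: 0.0
time: 23.22
position: [0.5371, 0.1949, 0.2555]
tool_rot: [0.767, 0.642, -0.002, -0.002]
ft_force: [-0.2, -0.6, 0.8]
grip_width: 0.0869
grip_force: 0.0
time: 23.47
position: [0.5381, 0.1956, 0.2567]
tool_rot: [0.768, 0.641, -0.002, -0.001]
ft_force: [-0.5, -0.3, -0.1]
grip_width: 0.0869
grip_force: 0.0
top 10337 [399.026 273.785] [ 0.4836 -0.2367  0.077 ]
top 533 [203.6717 262.3865] [0.5152 0.1763 0.077 ]
wrist 156 [442.9808 173.1282] [0.6928 0.1873 0.077 ]
wrist 2451 [263.9592 216.5908] [0.5155 0.1757 0.077 ]
go [  1.4   2.3 212.6] roll -0.1 yaw 79.6 pos [0.539  0.1947 0.2576] F [-0.7 -0.4 -0.3] w 0.0872 g 0.0 t 23.5667
```

```bash
python3 - <<'E'
from meas import *
go([.5153,.1765,.045],79.7)
E
python3 -m creep '[{"translation":[-10,-10,0],"roll":0,"gripper":87},{"translation":[-22,-20,20],"roll":0,"gripper":87},{"translation":[-22,-20,50],"roll":0,"gripper":87},{"translation":[-22,-20,85],"roll":0,"gripper":87},{"translation":[-22,-20,120],"roll":0,"gripper":87}]' 30
python3 -m creep '[{"translation":[0,0,20],"roll":0,"gripper":87},{"translation":[0,0,30],"roll":0,"gripper":87},{"translation":[0,0,30],"roll":0,"gripper":87},{"translation":[0,0,30],"roll":0,"gripper":87}]' 30
python3 - <<'E'
from meas import *
c,im=snap("top")
for A,p,_ in blobs(mask(im,105,125),150): print("top",A,p,pix2w(c,*p,.077))
go([.5153,.1765,.045],79.7)
E
```

```text
go [-21.9 -19.6 212.7] roll -0.1 yaw 79.6 pos [0.539  0.1947 0.2576] F [-0.7 -0.4 -0.3] w 0.0872 g 0.0 t 23.5667
time: 23.98
position: [0.5166, 0.1761, 0.1384]
tool_rot: [0.769, 0.64, 0.001, 0.001]
ft_force: [0.0, -1.2, -0.2]
grip_width: 0.087
grip_force: 0.0
time: 24.32
position: [0.5166, 0.1771, 0.1088]
tool_rot: [0.768, 0.64, 0.0, 0.0]
ft_force: [-0.9, -0.5, 0.7]
grip_width: 0.0867
grip_force: 0.0
top 10337 [399.0465 273.7789] [ 0.4836 -0.2367  0.077 ]
go [-1.2 -1.9 64.6] roll -0.1 yaw 79.6 pos [0.5172 0.1774 0.1096] F [ 0.  -0.9 -0. ] w 0.087 g 0.0 t 24.3667
```

```bash
python3 -m creep '[{"translation":[0,-1.5,15],"roll":0,"gripper":87},{"translation":[0,-1.5,32],"roll":0,"gripper":87},{"translation":[0,-1.5,50],"roll":0,"gripper":87},{"translation":[0,-1.5,62],"roll":0,"gripper":87},{"translation":[0,-1.5,65],"roll":0,"gripper":87}]' 20
python3 -m creep '[{"translation":[0,0,0],"roll":0,"gripper":75},{"translation":[0,0,0],"roll":0,"gripper":65},{"translation":[0,0,0],"roll":0,"gripper":60},{"translation":[0,0,0],"roll":0,"gripper":50},{"translation":[0,0,0],"roll":0,"gripper":40}]' 30
python3 -m creep '[{"translation":[0,0,0],"roll":0,"gripper":40},{"translation":[0,0,0],"roll":0,"gripper":40},{"translation":[0,0,0],"roll":0,"gripper":40}]' 50
python3 -m creep '[{"translation":[0,0,-15],"roll":0,"gripper":40},{"translation":[0,0,-45],"roll":0,"gripper":40},{"translation":[0,0,-85],"roll":0,"gripper":40},{"translation":[0,0,-125],"roll":0,"gripper":40},{"translation":[0,0,-165],"roll":0,"gripper":40}]' 50
python3 - <<'E'
from meas import *
go([.4405,.0195,.212],79.7)
E
```

```text
time: 24.78
position: [0.5151, 0.178, 0.0437]
tool_rot: [0.768, 0.641, 0.0, 0.0]
ft_force: [-0.2, 1.0, 0.3]
grip_width: 0.0866
grip_force: 0.0
time: 25.2
position: [0.5157, 0.1782, 0.0446]
tool_rot: [0.768, 0.641, 0.001, 0.001]
ft_force: [1.8, -0.5, 1.1]
grip_width: 0.0616
grip_force: 0.9
time: 25.45
position: [0.516, 0.1782, 0.0445]
tool_rot: [0.768, 0.641, 0.001, 0.001]
ft_force: [-0.1, -0.1, 6.8]
grip_width: 0.0589
grip_force: 50.0
time: 25.87
position: [0.5131, 0.178, 0.2093]
tool_rot: [0.768, 0.641, -0.002, -0.001]
ft_force: [0.1, -0.6, -1.7]
grip_width: 0.0593
grip_force: 50.0
go [-168.9  -43.    -2.4] roll -0.0 yaw 79.7 pos [0.5131 0.178  0.2093] F [ 0.1 -0.6 -1.7] w 0.0593 g 49.99530617147684 t 25.8667
```

```bash
python3 -m creep '[{"translation":[-15,-4,0],"roll":0,"gripper":40},{"translation":[-45,-12,0],"roll":0,"gripper":40},{"translation":[-80,-21,0],"roll":0,"gripper":40},{"translation":[-115,-30,0],"roll":0,"gripper":40},{"translation":[-145,-38,0],"roll":0,"gripper":40}]' 50
python3 -m creep '[{"translation":[-15,-4,0],"roll":0,"gripper":40},{"translation":[-21,-5,0],"roll":0,"gripper":40},{"translation":[-21,-5,0],"roll":0,"gripper":40},{"translation":[-21,-5,0],"roll":0,"gripper":40}]' 50
python3 - <<'E'
from meas import *
go([.4405,.021,.165],79.7)
o=telemetry.get_obs();p=np.array(o["position"]);M=R.from_quat(o["tool_rot"]).as_matrix()
c,im=snap("wrist","b_wrist.png"); m=mask(im,105,125); col=np.where(m[:,282])[0]
rows=[i for i in col if i>200]; print(rows[:12],rows[-1])
for r in(222,226,230,234): w=pix2w(c,282,r,p[2]+.0325); print(r,(M.T@(w-p))*1000-[28,0,0])
E
```

```text
time: 26.28
position: [0.449, 0.0412, 0.2081]
tool_rot: [0.768, 0.641, -0.001, -0.001]
ft_force: [1.2, -0.9, -2.1]
grip_width: 0.059
grip_force: 50.0
time: 26.62
position: [0.4428, 0.0228, 0.2084]
tool_rot: [0.768, 0.64, 0.0, -0.0]
ft_force: [0.3, 0.2, -2.0]
grip_width: 0.0594
grip_force: 50.0
go [-2.2 -1.9 43.4] roll -0.1 yaw 79.6 pos [0.4428 0.0228 0.2084] F [ 0.3  0.2 -2. ] w 0.0594 g 49.996053306385875 t 26.6167
[np.int64(208), np.int64(237), np.int64(238), np.int64(239), np.int64(240), np.int64(241), np.int64(242), np.int64(243), np.int64(244), np.int64(245), np.int64(246), np.int64(247)] 327
222 [  7.0171  -1.0216 -32.4794]
226 [  5.5903  -1.0222 -32.4802]
230 [  4.1546  -1.0229 -32.4811]
234 [  2.7099  -1.0235 -32.4819]
```

View pics/b_wrist.png

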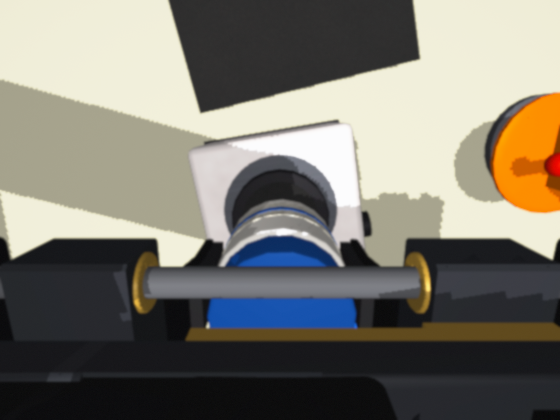

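The blue cap is centred at column 282, so I press it now.

```bash
python3 -m creep '[{"translation":[0,-2,12],"roll":0,"gripper":40},{"translation":[-1,-2,27],"roll":0,"gripper":40},{"translation":[-1,-2,39],"roll":0,"gripper":40},{"translation":[-1,-2,45],"roll":0,"gripper":40},{"translation":[-1,-2,46],"roll":0,"gripper":40}]' 60
python3 -m creep '[{"translation":[0,0,3],"roll":0,"gripper":40},{"translation":[0,0,6],"roll":0,"gripper":40},{"translation":[0,0,8],"roll":0,"gripper":40},{"translation":[0,0,10],"roll":0,"gripper":40},{"translation":[0,0,10],"roll":0,"gripper":40}]' 60
python3 -m creep '[{"translation":[0,0,1],"roll":0,"gripper":40},{"translation":[0,0,2],"roll":0,"gripper":40},{"translation":[0,0,2],"roll":0,"gripper":40}]' 60
```

```text
time: 27.08
position: [0.4402, 0.0229, 0.1614]
tool_rot: [0.767, 0.641, -0.001, -0.001]
ft_force: [-0.4, 0.2, -1.8]
grip_width: 0.0592
grip_force: 60.0
time: 27.5
position: [0.4412, 0.0221, 0.1532]
tool_rot: [0.768, 0.641, 0.001, 0.001]
ft_force: [-0.4, 2.2, 6.5]
grip_width: 0.059
grip_force: 60.0
time: 27.75
position: [0.4412, 0.0221, 0.1515]
tool_rot: [0.768, 0.641, 0.001, 0.001]
ft_force: [-0.9, 3.4, 7.4]
grip_width: 0.0589
grip_force: 60.0
```

```bash
python3 -m creep '[{"translation":[0,0,1],"roll":0,"gripper":40},{"translation":[0,0,2],"roll":0,"gripper":40},{"translation":[0,0,2],"roll":0,"gripper":40}]' 60
python3 -m creep '[{"translation":[0,0,0.5],"roll":0,"gripper":40},{"translation":[0,0,1],"roll":0,"gripper":40},{"translation":[0,0,1],"roll":0,"gripper":40}]' 60
python3 - <<'E'
from meas import *
o=telemetry.get_obs();p=np.array(o["position"]);print(o["ft_force"],p)
c,im=snap("wrist"); m=mask(im,105,125); col=np.where(m[:,282])[0]; r=[i for i in col if i>215][0]
print(r, pix2w(c,282,r,p[2]+.032)-[.005,.0275,0])
E
```

```text
time: 28.0
position: [0.4412, 0.0221, 0.1497]
tool_rot: [0.768, 0.641, 0.001, 0.001]
ft_force: [-0.8, 2.2, 9.4]
grip_width: 0.0591
grip_force: 60.0
time: 28.25
position: [0.4412, 0.0221, 0.1494]
tool_rot: [0.768, 0.641, 0.001, 0.001]
ft_force: [-2.1, 3.4, 15.7]
grip_width: 0.0592
grip_force: 60.0
[-2.1415  3.3757 15.6791] [0.4412 0.0221 0.1494]
237 [0.4404 0.0238 0.1814]
```

On the stop at about 18 N. I press 0.5 mm more and hold.

```bash
python3 -m creep '[{"translation":[0,0,0.5],"roll":0,"gripper":40},{"translation":[0,0,0.5],"roll":0,"gripper":40},{"translation":[0,0,0.5],"roll":0,"gripper":40},{"translation":[0,0,0.5],"roll":0,"gripper":40},{"translation":[0,0,0.5],"roll":0,"gripper":40}]' 60
python3 -m creep '[{"translation":[0,0,0],"roll":0,"gripper":40},{"translation":[0,0,0],"roll":0,"gripper":40},{"translation":[0,0,0],"roll":0,"gripper":40},{"translation":[0,0,0],"roll":0,"gripper":40},{"translation":[0,0,0],"roll":0,"gripper":40}]' 60 >/dev/null
python3 -m creep '[{"translation":[0,0,0],"roll":0,"gripper":40},{"translation":[0,0,0],"roll":0,"gripper":40},{"translation":[0,0,0],"roll":0,"gripper":40},{"translation":[0,0,0],"roll":0,"gripper":40},{"translation":[0,0,0],"roll":0,"gripper":40}]' 60 >/dev/null
python3 -m creep '[{"translation":[0,0,0],"roll":0,"gripper":40},{"translation":[0,0,0],"roll":0,"gripper":40},{"translation":[0,0,0],"roll":0,"gripper":40},{"translation":[0,0,0],"roll":0,"gripper":40},{"translation":[0,0,0],"roll":0,"gripper":40}]' 60 >/dev/null
python3 -m creep '[{"translation":[0,0,0],"roll":0,"gripper":40},{"translation":[0,0,0],"roll":0,"gripper":40},{"translation":[0,0,0],"roll":0,"gripper":40},{"translation":[0,0,0],"roll":0,"gripper":40},{"translation":[0,0,0],"roll":0,"gripper":40}]' 60 >/dev/null
python3 -m creep '[{"translation":[0,0,0],"roll":0,"gripper":40},{"translation":[0,0,0],"roll":0,"gripper":40},{"translation":[0,0,0],"roll":0,"gripper":40},{"translation":[0,0,0],"roll":0,"gripper":40},{"translation":[0,0,0],"roll":0,"gripper":40}]' 60 >/dev/null
python3 -m creep '[{"translation":[0,0,0],"roll":0,"gripper":40},{"translation":[0,0,0],"roll":0,"gripper":40},{"translation":[0,0,0],"roll":0,"gripper":40},{"translation":[0,0,0],"roll":0,"gripper":40},{"translation":[0,0,0],"roll":0,"gripper":40}]' 60 >/dev/null
python3 -m creep '[{"translation":[0,0,0],"roll":0,"gripper":40},{"translation":[0,0,0],"roll":0,"gripper":40},{"translation":[0,0,0],"roll":0,"gripper":40},{"translation":[0,0,0],"roll":0,"gripper":40},{"translation":[0,0,0],"roll":0,"gripper":40}]' 60 >/dev/null
python3 -m creep '[{"translation":[0,0,0],"roll":0,"gripper":40},{"translation":[0,0,0],"roll":0,"gripper":40},{"translation":[0,0,0],"roll":0,"gripper":40},{"translation":[0,0,0],"roll":0,"gripper":40},{"translation":[0,0,0],"roll":0,"gripper":40}]' 60
python3 -m creep '[{"translation":[0,0,-6],"roll":0,"gripper":40},{"translation":[0,0,-16],"roll":0,"gripper":40},{"translation":[0,0,-36],"roll":0,"gripper":40},{"translation":[0,0,-56],"roll":0,"gripper":40},{"translation":[0,0,-64],"roll":0,"gripper":40}]' 50
python3 - <<'E'
from meas import *
go([.49,-.202,.21],79.7)
c,im=snap("top")
for A,p,_ in blobs(mask(im,172,4),60): print("red",A,p,pix2w(c,*p,.077))
E
```

```text
time: 28.72
position: [0.4412, 0.0221, 0.1494]
tool_rot: [0.768, 0.641, 0.001, 0.001]
ft_force: [-3.1, 2.6, 20.1]
grip_width: 0.0591
grip_force: 60.0
time: 32.05
position: [0.4412, 0.0221, 0.1494]
tool_rot: [0.768, 0.641, 0.001, 0.001]
ft_force: [-3.4, 2.3, 19.7]
grip_width: 0.059
grip_force: 60.0
time: 32.47
position: [0.4416, 0.0215, 0.2131]
tool_rot: [0.768, 0.641, 0.001, 0.002]
ft_force: [0.3, -0.3, -2.2]
grip_width: 0.0593
grip_force: 50.0
go [-211.3   87.6    3.6] roll -0.0 yaw 79.7 pos [0.4416 0.0215 0.2131] F [ 0.3 -0.3 -2.2] w 0.0593 g 49.995724679902196 t 32.4667
red 546 [438.3608 271.4579] [ 0.4869 -0.3192  0.077 ]
```

```bash
python3 -m creep '[{"translation":[-15,6,0],"roll":0,"gripper":40},{"translation":[-42,16,0],"roll":0,"gripper":40},{"translation":[-76,29,0],"roll":0,"gripper":40},{"translation":[-110,44,0],"roll":0,"gripper":40},{"translation":[-144,59,0],"roll":0,"gripper":40}]' 50
python3 -m creep '[{"translation":[-28,12,0],"roll":0,"gripper":40},{"translation":[-52,22,5],"roll":0,"gripper":40},{"translation":[-63,27,20],"roll":0,"gripper":40},{"translation":[-67,28.5,45],"roll":0,"gripper":40},{"translation":[-67,28.5,75],"roll":0,"gripper":40}]' 50
python3 -m creep '[{"translation":[0,0,25],"roll":0,"gripper":40},{"translation":[0,0,45],"roll":0,"gripper":40},{"translation":[0,0,60],"roll":0,"gripper":40},{"translation":[0,0,70],"roll":0,"gripper":40},{"translation":[0,0,75],"roll":0,"gripper":40}]' 50
python3 -m creep '[{"translation":[0,0,0],"roll":0,"gripper":40},{"translation":[0,0,0],"roll":0,"gripper":40}]' 50
python3 - <<'E'
from meas import *
go([.49,-.202,.045],79.7)
E
```

```text
time: 32.93
position: [0.4722, -0.1316, 0.2101]
tool_rot: [0.768, 0.641, -0.0, -0.001]
ft_force: [1.1, 0.2, -1.6]
grip_width: 0.059
grip_force: 50.0
time: 33.35
position: [0.4901, -0.2041, 0.1356]
tool_rot: [0.769, 0.64, 0.001, 0.002]
ft_force: [0.8, 0.8, -2.0]
grip_width: 0.0593
grip_force: 50.0
time: 33.77
position: [0.4877, -0.2008, 0.0589]
tool_rot: [0.768, 0.641, -0.001, -0.002]
ft_force: [-0.2, -0.6, -2.0]
grip_width: 0.0592
grip_force: 50.0
time: 33.93
position: [0.489, -0.2015, 0.0611]
tool_rot: [0.768, 0.641, 0.0, 0.0]
ft_force: [0.9, 0.7, -0.1]
grip_width: 0.0592
grip_force: 50.0
go [-0.3  1.1 16.1] roll -0.0 yaw 79.7 pos [ 0.489  -0.2015  0.0611] F [ 0.9  0.7 -0.1] w 0.0592 g 49.99592042528093 t 33.9333
```

```bash
python3 -m creep '[{"translation":[0,0,5],"roll":0,"gripper":40},{"translation":[0,0,10],"roll":0,"gripper":40},{"translation":[0,0,14],"roll":0,"gripper":40},{"translation":[0,0,16],"roll":0,"gripper":40},{"translation":[0,0,16],"roll":0,"gripper":40}]' 40
python3 -m creep '[{"translation":[0,0,0.5],"roll":0,"gripper":61},{"translation":[0,0,0.5],"roll":0,"gripper":64},{"translation":[0,0,0.5],"roll":0,"gripper":75},{"translation":[0,0,0.5],"roll":0,"gripper":87},{"translation":[0,0,0.5],"roll":0,"gripper":87}]' 40
python3 -m creep '[{"translation":[0,0,0],"roll":0,"gripper":87},{"translation":[0,0,0],"roll":0,"gripper":87},{"translation":[0,0,-20],"roll":0,"gripper":87},{"translation":[0,0,-50],"roll":0,"gripper":87},{"translation":[0,0,-85],"roll":0,"gripper":87}]' 40
python3 -m creep '[{"translation":[0,0,-40],"roll":0,"gripper":87},{"translation":[0,0,-80],"roll":0,"gripper":87},{"translation":[0,0,-120],"roll":0,"gripper":87},{"translation":[0,0,-140],"roll":0,"gripper":87},{"translation":[0,0,-140],"roll":0,"gripper":87}]' 40
python3 - <<'E'
from meas import *
c,im=snap("top"); 
for A,p,_ in blobs(mask(im,172,4),60): print("red",A,p,pix2w(c,*p,.077))
c,im=snap("scene","end.png",1.4)
for r in("jar_yellow","jar_green","jar_blue","jar_red"): print(r,viewer.recognise("scene",r)[:2])
go([.49,-.2,.25],79.7)
E
```

```text
time: 34.35
position: [0.4887, -0.2014, 0.0448]
tool_rot: [0.768, 0.641, -0.0, -0.0]
ft_force: [0.6, -0.4, -2.0]
grip_width: 0.0593
grip_force: 40.0
time: 34.77
position: [0.4889, -0.2015, 0.0448]
tool_rot: [0.768, 0.641, 0.0, 0.0]
ft_force: [-0.2, 0.4, -0.4]
grip_width: 0.0768
grip_force: 0.0
time: 35.18
position: [0.4875, -0.2006, 0.1289]
tool_rot: [0.768, 0.641, -0.001, -0.002]
ft_force: [0.5, -1.0, -0.2]
grip_width: 0.0867
grip_force: 0.0
time: 35.6
position: [0.4914, -0.203, 0.2752]
tool_rot: [0.768, 0.641, 0.002, 0.006]
ft_force: [-0.1, -0.1, -0.1]
grip_width: 0.087
grip_force: 0.0
jar_yellow []
jar_green []
jar_blue [{'bbox': [209.8, 164.3, 27.3, 40.6], 'p': 0.85}]
jar_red [{'bbox': [166.8, 157.5, 25.8, 34.7], 'p': 0.95}]
go [ 1.1  2.2 17.6] roll -0.0 yaw 79.7 pos [ 0.4877 -0.2008  0.2676] F [ 0.8  2.  -0.7] w 0.0871 g 0.0 t 35.9
```

View pics/end.png

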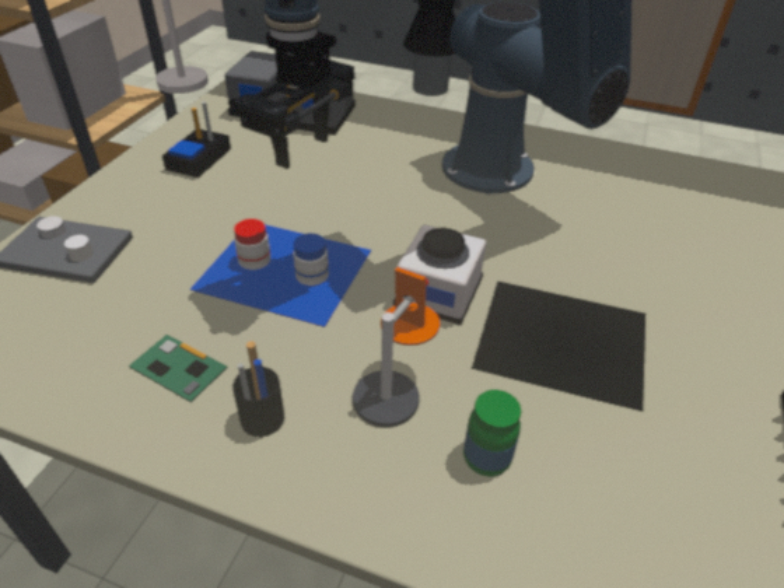

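The final picture shows the red jar (252,245) and blue jar (311,260) upright on the blue mat, the cover hung on the peg (410,300), the pad up and the bystanders where they were.

```bash
python3 -c "
from rig import hand_in
print(hand_in())"
```

```text
the job is handed in; nothing more can be done
None
```

The job is handed in at about 36 s: the cover hangs on the peg, and the red and then the blue jar (the only two there) were each pressed fully down for over 3 s at about 22–25 N and left standing on the blue mat; no verdict came back.

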